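Put the blood-test kit back in its trays

TASK

Tidy up the blood-test station: put the small black meter, the lancing pen, the strip vial and the wide jar each into the tray whose recess matches its shape and size, sitting flat inside the recess, the meter with its screen up and the vial and jar upright. Set them down rather than dropping them, and leave the brown dropper bottle standing where it is.

Things in the scene. Friction and masses are not known exactly. Their poses are not given: they have to be found in the camera images.
- meter: Loose small black box-shaped meter (not the big black reader with a screen that stands at the far edge of the table), 92 (its x) x 56 (its y) x 22 mm high, about 0.12 kg, lying flat with a dark blue screen and two grey buttons on top. Origin: centre of the underside, z up. Grip it across its 56 mm width.
- pen: Loose white lancing pen with a grey end, a flat-sided bar 110 (its x) x 18 (its y) x 20 mm high, about 0.04 kg, lying flat; a small grey button on top. Origin: centre of the underside, z up. Grip it across its 18 mm width at the middle.
- vial: Loose upright strip vial, slim white cylinder 32 mm in diameter, 52 mm high with a grey cap (a thumb tab juts 5 mm from the cap near the top along its x; look only), about 0.04 kg. Origin: centre of the underside, z up.
- jar: Loose upright wide jar, white cylinder 50 mm in diameter, 56 mm high with a black cap of the same diameter, about 0.10 kg. Origin: centre of the underside, z up.
- meter_tray: Tray for the meter, fixed to the table, mid-grey plastic plate 7 mm thick in all with a dark rubber floor in a recess 3 mm deep (recess floor 4 mm above the table). Origin: centre of the underside, z up. Outside 126 (x) x 90 (y) mm; rectangular recess 106 (x) x 70 (y) mm. The meter lies in it lengthwise along x, either way round.
- pen_tray: Tray for the pen, fixed to the table, mid-grey plastic plate 7 mm thick in all with a dark rubber floor in a recess 3 mm deep (recess floor 4 mm above the table). Origin: centre of the underside, z up. Outside 144 (x) x 52 (y) mm; narrow rectangular recess 124 (x) x 32 (y) mm. The pen lies in it lengthwise along x, either way round.
- vial_tray: Tray for the vial, fixed to the table, mid-grey plastic plate 7 mm thick in all with a dark rubber floor in a recess 3 mm deep (recess floor 4 mm above the table). Origin: centre of the underside, z up. Outside 70 x 70 mm; round recess 46 mm in diameter.
- jar_tray: Tray for the jar, fixed to the table, mid-grey plastic plate 7 mm thick in all with a dark rubber floor in a recess 3 mm deep (recess floor 4 mm above the table). Origin: centre of the underside, z up. Outside 86 x 86 mm; round recess 64 mm in diameter.
- dropper: Brown glass dropper bottle, 36 mm in diameter, 82 mm high with a black cap and bulb, loose, standing among the things: a bystander to be left alone. Origin: centre of the underside. (Three small white screw caps, 24 mm across and 11 mm high, also lie about and do not matter; everything else on the table stands at its edges, away from the work.)
Mind the look-alikes: they are no part of the job. Leave any green or yellow look-alike of the vial alone. What is shaped like the pen but green or red is not meant.

How it is judged:
By the outcome, as a careful person would: the job done as asked, in the order asked, and still so for the second after the job is handed in, with the robot touching nothing.
It also fails if it takes over 128 s, if anything falls off the work surface, if the arm or the gripper's body presses on something with over 40 N, if the wrist force passes 120 N, or if a joint passes its speed limit or range.

ROBOT

A 6-joint arm with a two-finger parallel gripper is mounted at the origin on the work surface. World frame = base frame: x ahead of the robot, y to its left, z up, the work surface at z = 0. Lengths are in mm, angles in rad, forces in N, time in s.
With the tool pointing down it reaches from about 325 to 900 mm from the base axis. Payload 6.1 kg.
Tool frame: the origin (TCP) lies at the very end of the fingers, on their centre line; the grasp point (between the pads) lies 19 mm behind it (robot.grasp_offset is the distance from the TCP to the grasp point, in mm); z points along the fingers, y is the line along which they close (so a half turn about z gives the same grasp; the last joint's range is limited). The gripper opens to 87 mm and grips with 3 to 60 N. Pads are 19 mm wide; open, the fingers measure 117 mm over their backs; the gripper's body (75 mm by 190 mm) begins 51 mm behind the grasp point.
Start: joints at [1.05, 0.22, 1.526, -0, 1.395, -0.126], TCP at [240.387, 576.914, 222.538] pointing down, gripper open.
Joint ranges: [-2.98, 2.98], [-0.91, 2.08], [0.09, 2.57], [-1.24, 4.39], [0.2, 2.65], [-2.68, 2.68]. Speed limits (rad/s): [2.57, 2.57, 3.01, 3.14, 3.14, 3.14].

INTERFACE

Orientations are given as a 3x3 rotation matrix whose columns are the frame's x, y, z axes.
In Python, from bench import robot gives the robot as it stands.
- The arm moves only by the tool send_rows, never from a script. Its argument "targets" is a list of rows, each an object of numbers: "claw": the closure, from 0 (fully open) to 1 (shut); "dx", "dy", "dz": the shift along the world's x, y, z each as a share of 0.08 m, from -1 to 1; "wx", "wy", "wz": the turn, a rotation vector about the world's x, y, z each as a share of 120 degrees, from -1 to 1. In form: [{"claw": .., "dx": .., "dy": .., "dz": .., "wx": .., "wy": .., "wz": ..}, ...]. A call has 1 to 20 rows; each row is the pose to reach, as a shift and turn from the pose commanded when the call began; what a row does not reach only later rows make up. A row lasts 1/8 s, in which the tool goes at most 62.5 mm and 10.7 degrees, less where a joint would pass 70% of its speed; a pose out of reach is approached as far as the arm can. A call with a number of a shift or a turn outside -1 to 1 is refused whole. A call with a gripper value outside its range is refused whole. The fingers move at their own pace and stop on an object; "squeeze" is the grip in N (left out, the last holds). Time passes only in rows, so rows that repeat a pose let the fingers close. It gives the time, the measured TCP pose, the force, the opening and the grip force at its end, in the units of the state.
- robot.get_state(): the state, without advancing time (a new reading comes with each control period).
- robot.grab_frame(name): name is "scene" or "top" or "wrist"; returns a dict with "color" (400x640x3 uint8, red, green, blue), "intrinsics" (3x3 intrinsics, pixels), "distortion" ([k1, k2, p1, p2, k3] as OpenCV has them; the pictures are not rectified), "eye" and "orientation" of the camera in the world; the wrist camera has in their place "mount" (4x4, takes a point from camera to tool coordinates, whose origin is the TCP and whose axes are the flange's). Camera axes: x right, y up, looking along -z (the intrinsics and any distortion apply to the point x, -y, -z); pixel columns grow to the right and rows downward; lengths in mm; the calibration is good to about 2 mm. A picture is of the moment at which its call begins: read the wrist's pose just before it. There is no depth.
- robot.finish_job(): hands the job in; it is judged then, once.
The state is a dict: "clock": time; "q": joint angles; "joint_vel": joint speeds; "tau": joint torques, N m; "ee_pos": TCP position; "orientation": TCP orientation; "ft_force": force on the tool from outside, world axes, zero at the start; "torque": the same for the moment, N m; "grip_width": opening from 0.0 (shut) to 1.0 (fully open); "grip_force": force on a finger pad.
Only numpy, scipy, OpenCV 4.12 (cv2) and the standard library are available. Lean on these libraries where they do the work, as an engineer would, in place of code of your own. Each camera call takes 0.05 s, during which the arm holds its last target. There are 200 camera calls.

## Working session

There is one attempt and no reset: what is moved stays moved. The work goes in short steps, Python scripts to look and compute and a tool call to move; the robot and the scene stay as the last step left them, time stands still between calls to the robot, and variables do not carry over. Pictures are saved under pics/ and viewed, at most 14 in all, crops included, and the job is handed in when it is done.

Besides the shell and the picture viewer there is one more tool, called as a command line: name --argument value ..., lists and objects as JSON in quotes. send_rows: Moves the arm, as the interface text tells. Its arguments: {"type":"object","properties":{"targets":{"type":"array"},"squeeze":{"type":"number"}},"required":["targets"]}

```bash
mkdir -p pics; cat > h.py <<'E'
import numpy as np, cv2
from bench import robot
def grab(n,save=None):
    s=robot.get_state(); f=robot.grab_frame(n)
    if n=='wrist':
        T=np.eye(4);T[:3,:3]=np.array(s['orientation']);T[:3,3]=s['ee_pos']
        M=T@np.array(f['mount']); f['eye']=M[:3,3]; f['orientation']=M[:3,:3]
    if save: cv2.imwrite('pics/'+save,f['color'][:,:,::-1])
    return f
def ray(f,uv,z):
    uv=np.array(uv,float).reshape(-1,1,2)
    p=cv2.undistortPoints(uv,np.array(f['intrinsics']),np.array(f['distortion'],float)).reshape(-1,2)
    d=np.c_[p[:,0],-p[:,1],-np.ones(len(p))]@np.array(f['orientation']).T
    e=np.array(f['eye']); return e+d*((z-e[2])/d[:,2])[:,None]
E
python3 - <<'E'
from h import *
for n in('top','scene'):
    f=grab(n,n+'1.png'); print(n,np.round(f['eye']),np.round(f['orientation'],2).tolist())
s=robot.get_state(); print(np.round(s['orientation'],3).tolist(),s['ee_pos'],s['clock'])
E
```

```text
top [ 462.   10. 1362.] [[0.0, 1.0, -0.1], [-1.0, 0.0, -0.01], [-0.01, 0.1, 1.0]]
scene [1167.  397.  978.] [[-0.56, -0.65, 0.51], [0.83, -0.45, 0.34], [0.01, 0.61, 0.79]]
[[-0.923, 0.385, -0.001], [0.385, 0.923, -0.001], [0.0, -0.002, -1.0]] [240.13295511 576.43803106 221.58123876] 0.1
```

View pics/top1.png

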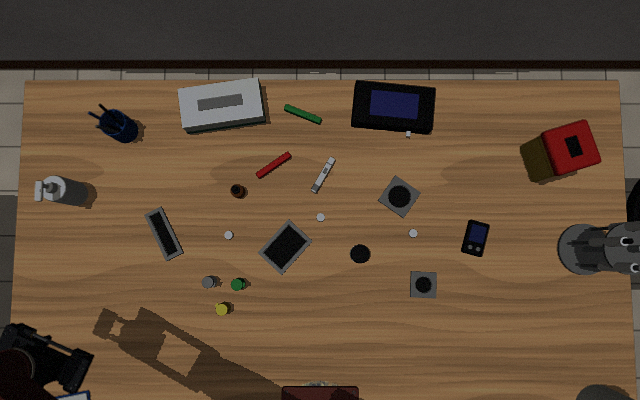

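View pics/scene1.png

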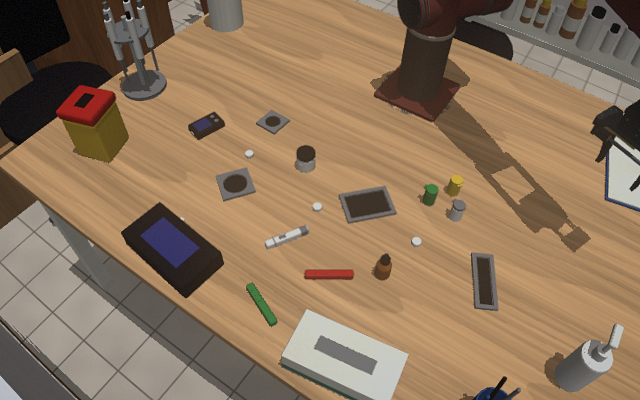

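Top view: meter at (475,238), pen (323,175), jar (360,254), vial (209,282) with a green one at (238,284) and a yellow one at (222,309). Trays: meter (286,246), pen (164,233), jar (399,196), vial (424,284). Dropper at (237,190).

```bash
cat >> h.py <<'E'
def blob(f,mask,seed,z,r=60):
    """largest contour of mask near seed -> world rect (centre, sizes, long-axis angle) at height z"""
    m=np.zeros_like(mask);u,v=map(int,seed);sl=np.s_[max(0,v-r):v+r,max(0,u-r):u+r];m[sl]=mask[sl]
    cs,_=cv2.findContours(m,cv2.RETR_EXTERNAL,cv2.CHAIN_APPROX_NONE)
    cs=[c for c in cs if cv2.contourArea(c)>15]
    if not cs: return None
    c=min(cs,key=lambda c:-cv2.pointPolygonTest(c,(float(u),float(v)),True))
    w=ray(f,c,z)[:,:2].astype(np.float32)
    b=cv2.boxPoints(cv2.minAreaRect(w)); e=[b[1]-b[0],b[2]-b[1]]; L=[np.linalg.norm(x) for x in e]; i=int(L[1]>L[0])
    a=np.arctan2(e[i][1],e[i][0]); a=(a+np.pi/2)%np.pi-np.pi/2
    cc,rr=cv2.minEnclosingCircle(w)
    return dict(c=np.round(b.mean(0),1).tolist(),L=round(float(L[i]),1),W=round(float(L[1-i]),1),ang=round(float(a),3),area=round(cv2.contourArea(w)),circ=np.round([*cc,2*rr],1).tolist())
def masks(f):
    h=cv2.cvtColor(f['color'],cv2.COLOR_RGB2HSV);g=f['color'].max(2)
    return (h[:,:,1]<75).astype(np.uint8)*255,(g<50).astype(np.uint8)*255
E
python3 - <<'E'
from h import *
f=grab('top'); lo,dk=masks(f)
for n,s,z in [('meter',(475,238),22),('pen',(323,175),20),('jar',(360,254),56),('vial',(208,281),52),('mt',(286,246),7),('pt',(164,233),7),('jt',(399,196),7),('vt',(424,284),7)]:
    r=20 if n in('vial','pen') else 40
    if n in('vial',): r=14
    print(n,'LO',blob(f,lo,s,z,r)); 
    if n not in('vial','pen'): print('   DK',blob(f,dk,s,z if z>7 else 4,r))
print('dropper',ray(f,(237,189),82))
c=f['color'];print([c[v,u].tolist() for u,v in[(209,282),(286,246),(270,247),(164,233),(150,215),(300,150)]])
E
```

```text
meter LO {'c': [472.70001220703125, -413.6000061035156], 'L': 46.2, 'W': 32.4, 'ang': -0.993, 'area': 499, 'circ': [474.7, -412.9, 51.5]}
   DK {'c': [501.70001220703125, -420.29998779296875], 'L': 92.6, 'W': 59.3, 'ang': -0.278, 'area': 5034, 'circ': [501.1, -420.5, 105.1]}
pen LO {'c': [675.2000122070312, -7.699999809265137], 'L': 109.5, 'W': 18.2, 'ang': -0.52, 'area': 1689, 'circ': [676.3, -5.9, 109.5]}
jar LO {'c': [458.70001220703125, -104.19999694824219], 'L': 50.1, 'W': 44.6, 'ang': -1.569, 'area': 1403, 'circ': [459.0, -103.6, 51.9]}
   DK {'c': [460.0, -104.19999694824219], 'L': 50.1, 'W': 47.3, 'ang': 1.566, 'area': 1824, 'circ': [458.6, -104.5, 51.3]}
vial LO {'c': [384.29998779296875, 292.3999938964844], 'L': 37.1, 'W': 28.7, 'ang': -1.568, 'area': 903, 'circ': [384.3, 292.4, 39.1]}
mt LO {'c': [477.29998779296875, 96.69999694824219], 'L': 126.6, 'W': 91.0, 'ang': -0.736, 'area': 10926, 'circ': [477.6, 96.8, 151.4]}
   DK {'c': [477.20001220703125, 97.69999694824219], 'L': 106.3, 'W': 69.6, 'ang': -0.729, 'area': 6776, 'circ': [477.2, 97.0, 123.3]}
pt LO {'c': [512.20001
[... 180 characters left out ...]
: 32.6, 'ang': 0.473, 'area': 3521, 'circ': [512.5, 434.4, 127.4]}
jt LO {'c': [616.5, -218.8000030517578], 'L': 86.5, 'W': 86.4, 'ang': -0.611, 'area': 7087, 'circ': [617.2, -218.8, 118.6]}
   DK {'c': [616.0, -219.3000030517578], 'L': 61.5, 'W': 60.4, 'ang': -0.79, 'area': 2810, 'circ': [617.3, -219.3, 63.8]}
vt LO {'c': [375.6000061035156, -280.3999938964844], 'L': 70.8, 'W': 70.2, 'ang': 1.511, 'area': 4608, 'circ': [375.8, -279.8, 94.8]}
   DK {'c': [374.8999938964844, -281.0], 'L': 43.6, 'W': 40.4, 'ang': -1.569, 'area': 1389, 'circ': [374.9, -281.0, 45.5]}
dropper [[626.28907808 217.76220581  82.        ]]
[[85, 86, 85], [4, 2, 2], [4, 9, 8], [18, 20, 16], [50, 51, 49], [128, 97, 65]]
```

send_rows --targets '[{"claw": 0,"dx": 0.25,"dy": -0.96,"dz": -0.5,"wx": 0,"wy": 0,"wz": 0.056},{"claw": 0,"dx": 0.25,"dy": -0.96,"dz": -0.5,"wx": 0,"wy": 0,"wz": 0.056}]' --squeeze 15

```text
clock: 0.4
ee_pos: [259.8, 497.1, 179.9]
orientation: [[-0.962, 0.273, -0.002], [0.273, 0.962, -0.004], [0.001, -0.004, -1.0]]
ft_force: [0.3, -0.3, 0.0]
grip_width: 0.999
grip_force: 0.0
```

send_rows --targets '[{"claw": 0,"dx": 0.25,"dy": -0.96,"dz": 0,"wx": 0,"wy": 0,"wz": 0},{"claw": 0,"dx": 0.25,"dy": -0.96,"dz": 0,"wx": 0,"wy": 0,"wz": 0}]'

```text
clock: 0.65
ee_pos: [280.3, 420.5, 181.5]
orientation: [[-0.961, 0.276, -0.001], [0.276, 0.961, -0.002], [0.001, -0.002, -1.0]]
ft_force: [0.3, -0.1, 0.8]
grip_width: 0.998
grip_force: 0.0
```

send_rows --targets '[{"claw": 0,"dx": 0.25,"dy": -0.96,"dz": 0,"wx": 0,"wy": 0,"wz": 0},{"claw": 0,"dx": 0.25,"dy": -0.96,"dz": 0,"wx": 0,"wy": 0,"wz": 0}]'

```text
clock: 0.9
ee_pos: [300.7, 344.7, 182.5]
orientation: [[-0.961, 0.276, 0.0], [0.276, 0.961, -0.0], [-0.0, -0.0, -1.0]]
ft_force: [0.4, 0.4, -0.3]
grip_width: 0.996
grip_force: 0.0
```

send_rows --targets '[{"claw": 0,"dx": 0.25,"dy": -0.96,"dz": 0,"wx": 0,"wy": 0,"wz": 0},{"claw": 0,"dx": 0.25,"dy": -0.96,"dz": 0,"wx": 0,"wy": 0,"wz": 0}]'

```text
clock: 1.15
ee_pos: [321.0, 268.2, 182.8]
orientation: [[-0.961, 0.276, 0.001], [0.276, 0.961, 0.0], [-0.001, 0.0, -1.0]]
ft_force: [0.5, 0.6, 0.6]
grip_width: 1.0
grip_force: 0.0
```

send_rows --targets '[{"claw": 0,"dx": 0.25,"dy": -0.96,"dz": 0,"wx": 0,"wy": 0,"wz": 0},{"claw": 0,"dx": 0.25,"dy": -0.96,"dz": 0,"wx": 0,"wy": 0,"wz": 0}]'

```text
clock: 1.4
ee_pos: [341.3, 191.3, 183.0]
orientation: [[-0.961, 0.276, 0.001], [0.276, 0.961, 0.0], [-0.001, 0.001, -1.0]]
ft_force: [0.4, 0.8, 0.1]
grip_width: 1.0
grip_force: 0.0
```

send_rows --targets '[{"claw": 0,"dx": 0.25,"dy": -0.96,"dz": 0,"wx": 0,"wy": 0,"wz": 0},{"claw": 0,"dx": 0.25,"dy": -0.96,"dz": 0,"wx": 0,"wy": 0,"wz": 0}]'

```text
clock: 1.65
ee_pos: [361.5, 114.2, 183.1]
orientation: [[-0.961, 0.277, 0.002], [0.277, 0.961, -0.0], [-0.002, 0.0, -1.0]]
ft_force: [-0.4, 0.5, 0.4]
grip_width: 0.999
grip_force: 0.0
```

send_rows --targets '[{"claw": 0,"dx": 0.25,"dy": -0.96,"dz": 0,"wx": 0,"wy": 0,"wz": 0},{"claw": 0,"dx": 0.25,"dy": -0.96,"dz": 0,"wx": 0,"wy": 0,"wz": 0}]'

```text
clock: 1.9
ee_pos: [381.6, 37.1, 183.2]
orientation: [[-0.961, 0.277, 0.002], [0.277, 0.961, -0.0], [-0.002, 0.0, -1.0]]
ft_force: [0.1, 0.0, -0.7]
grip_width: 1.0
grip_force: 0.0
```

send_rows --targets '[{"claw": 0,"dx": 0.25,"dy": -0.96,"dz": 0,"wx": 0,"wy": 0,"wz": 0},{"claw": 0,"dx": 0.25,"dy": -0.96,"dz": 0,"wx": 0,"wy": 0,"wz": 0}]'

```text
clock: 2.15
ee_pos: [401.6, -39.8, 183.1]
orientation: [[-0.961, 0.277, 0.001], [0.277, 0.961, -0.001], [-0.002, -0.0, -1.0]]
ft_force: [0.2, -0.2, 1.4]
grip_width: 0.998
grip_force: 0.0
```

send_rows --targets '[{"claw": 0,"dx": 0.25,"dy": -0.96,"dz": 0,"wx": 0,"wy": 0,"wz": 0},{"claw": 0,"dx": 0.25,"dy": -0.96,"dz": 0,"wx": 0,"wy": 0,"wz": 0}]'

```text
clock: 2.4
ee_pos: [421.4, -116.2, 182.8]
orientation: [[-0.961, 0.276, 0.001], [0.276, 0.961, -0.0], [-0.001, 0.0, -1.0]]
ft_force: [-0.4, 0.4, -0.0]
grip_width: 1.002
grip_force: 0.0
```

send_rows --targets '[{"claw": 0,"dx": 0.25,"dy": -0.96,"dz": 0,"wx": 0,"wy": 0,"wz": 0},{"claw": 0,"dx": 0.25,"dy": -0.96,"dz": 0,"wx": 0,"wy": 0,"wz": 0}]'

```text
clock: 2.65
ee_pos: [441.2, -192.6, 182.6]
orientation: [[-0.961, 0.276, 0.0], [0.276, 0.961, 0.0], [-0.0, 0.0, -1.0]]
ft_force: [1.2, 1.1, 0.3]
grip_width: 1.0
grip_force: 0.0
```

send_rows --targets '[{"claw": 0,"dx": 0.25,"dy": -0.96,"dz": 0,"wx": 0,"wy": 0,"wz": 0},{"claw": 0,"dx": 0.25,"dy": -0.96,"dz": 0,"wx": 0,"wy": 0,"wz": 0}]'

```text
clock: 2.9
ee_pos: [461.2, -269.0, 182.4]
orientation: [[-0.961, 0.275, 0.0], [0.275, 0.961, 0.0], [0.0, 0.0, -1.0]]
ft_force: [-0.2, 0.2, 0.6]
grip_width: 0.997
grip_force: 0.0
```

send_rows --targets '[{"claw": 0,"dx": 0.25,"dy": -0.96,"dz": 0,"wx": 0,"wy": 0,"wz": 0},{"claw": 0,"dx": 0.25,"dy": -0.96,"dz": 0,"wx": 0,"wy": 0,"wz": 0},{"claw": 0,"dx": 0.25,"dy": -0.96,"dz": 0,"wx": 0,"wy": 0,"wz": 0}]'

```text
clock: 3.28
ee_pos: [480.5, -343.8, 182.1]
orientation: [[-0.962, 0.274, -0.001], [0.274, 0.962, 0.002], [0.001, 0.001, -1.0]]
ft_force: [0.9, 1.0, 0.0]
grip_width: 0.996
grip_force: 0.0
```

```bash
python3 - <<'E'
from h import *
f=grab('wrist','w1.png'); print(np.round(f['eye']),np.round(f['orientation'],2).tolist())
E
```

```text
[ 404. -322.  344.] [[0.28, -0.92, -0.28], [0.96, 0.26, 0.08], [0.0, -0.29, 0.96]]
```

View pics/w1.png

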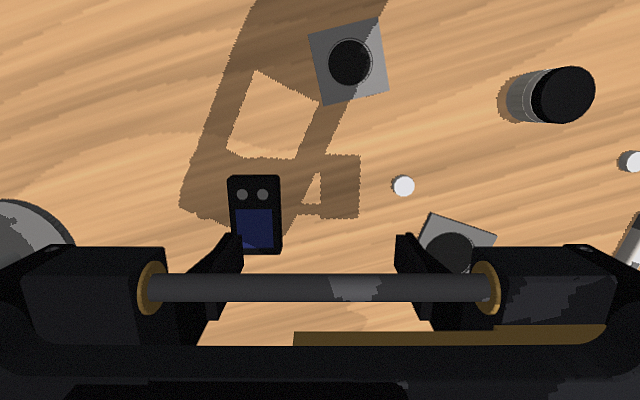

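Wrist view: the meter at about (255,215), rows 176–254, columns 228–282, beside the vial tray (350,62), jar (562,95) and jar tray at (455,250).

```bash
python3 - <<'E'
from h import *
f=grab('wrist'); s=robot.get_state()
t=ray(f,[(254,175.5)],0)[0];b=ray(f,[(260,254)],22)[0];l=ray(f,[(229,215)],22)[0];r=ray(f,[(281.5,215)],0)[0]
print(t,b,l,r,(t+b)/2,(l+r)/2,np.linalg.norm((t-b)[:2]),np.linalg.norm((l-r)[:2]),np.arctan2(*(t-b)[1::-1]));print(s['ee_pos'],s['q'])
E
```

```text
[ 456.38643483 -411.02240971    0.        ] [ 541.30739089 -429.03177375   22.        ] [ 487.28499932 -446.35185411   22.        ] [ 509.92789335 -395.69287685    0.        ] [ 498.84691286 -420.02709173   11.        ] [ 498.60644634 -421.02236548   11.        ] 86.80959607523525 55.489031587514035 2.9326167249273034
[ 480.33731874 -342.66166034  182.21219706] [-7.53685021e-01  1.70028608e-01  1.66163869e+00  7.55196362e-04
  1.31155545e+00 -2.04802249e+00]
```

send_rows --targets '[{"claw": 0,"dx": 0.25,"dy": -0.98,"dz": -0.5,"wx": 0,"wy": 0,"wz": 0},{"claw": 0,"dx": 0.25,"dy": -0.98,"dz": -0.9,"wx": 0,"wy": 0,"wz": 0},{"claw": 0,"dx": 0.25,"dy": -0.98,"dz": -0.9,"wx": 0,"wy": 0,"wz": 0}]'

```text
clock: 3.75
ee_pos: [498.2, -420.1, 105.5]
orientation: [[-0.962, 0.274, -0.006], [0.274, 0.962, 0.007], [0.008, 0.005, -1.0]]
ft_force: [0.3, 0.7, -0.2]
grip_width: 0.997
grip_force: 0.0
```

send_rows --targets '[{"claw": 0,"dx": 0,"dy": 0,"dz": -0.5,"wx": 0,"wy": 0,"wz": 0},{"claw": 0,"dx": 0,"dy": 0,"dz": -1,"wx": 0,"wy": 0,"wz": 0},{"claw": 0,"dx": 0,"dy": 0,"dz": -1,"wx": 0,"wy": 0,"wz": 0},{"claw": 0,"dx": 0,"dy": 0,"dz": -1,"wx": 0,"wy": 0,"wz": 0},{"claw": 0,"dx": 0,"dy": 0,"dz": -1,"wx": 0,"wy": 0,"wz": 0}]'

```text
clock: 4.38
ee_pos: [502.0, -424.2, 33.9]
orientation: [[-0.962, 0.274, 0.003], [0.274, 0.962, -0.003], [-0.004, -0.002, -1.0]]
ft_force: [-0.3, 0.6, -0.2]
grip_width: 0.996
grip_force: 0.0
```

send_rows --targets '[{"claw": 0,"dx": -0.02,"dy": 0.03,"dz": -0.2,"wx": 0,"wy": 0,"wz": 0},{"claw": 0,"dx": -0.02,"dy": 0.03,"dz": -0.34,"wx": 0,"wy": 0,"wz": 0},{"claw": 0,"dx": -0.02,"dy": 0.03,"dz": -0.34,"wx": 0,"wy": 0,"wz": 0},{"claw": 0,"dx": -0.02,"dy": 0.03,"dz": -0.34,"wx": 0,"wy": 0,"wz": 0}]'

```text
clock: 4.88
ee_pos: [498.6, -420.5, 2.9]
orientation: [[-0.962, 0.274, -0.001], [0.274, 0.962, 0.001], [0.001, 0.0, -1.0]]
ft_force: [0.2, 0.1, -0.2]
grip_width: 1.004
grip_force: 0.0
```

```bash
python3 - <<'E'
from h import *
s=robot.get_state();print(s['ee_pos'],s['ft_force']);grab('wrist','w2.png')
E
```

```text
[ 498.59146811 -420.54198931    2.94653844] [ 0.22051053  0.14083729 -0.17150842]
```

View pics/w2.png

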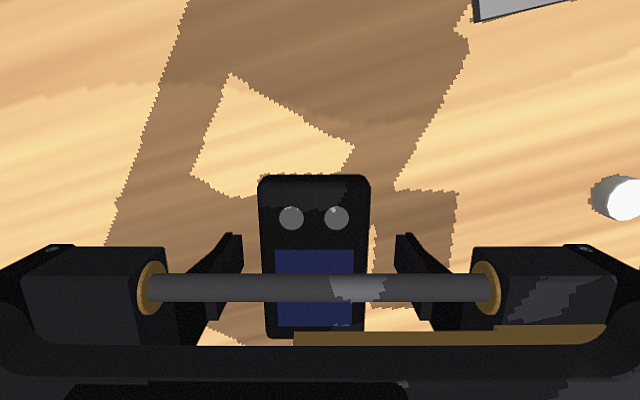

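The open fingers straddle the meter (columns 258–371, rows 175–338) with both sides clear. I'll raise about 3 mm and close.

send_rows --targets '[{"claw": 0,"dx": 0.02,"dy": 0,"dz": 0.04,"wx": 0,"wy": 0,"wz": 0},{"claw": 0.35,"dx": 0.02,"dy": 0,"dz": 0.04,"wx": 0,"wy": 0,"wz": 0},{"claw": 0.6,"dx": 0.02,"dy": 0,"dz": 0.04,"wx": 0,"wy": 0,"wz": 0},{"claw": 0.6,"dx": 0.02,"dy": 0,"dz": 0.04,"wx": 0,"wy": 0,"wz": 0},{"claw": 0.6,"dx": 0.02,"dy": 0,"dz": 0.04,"wx": 0,"wy": 0,"wz": 0},{"claw": 0.6,"dx": 0.02,"dy": 0,"dz": 0.04,"wx": 0,"wy": 0,"wz": 0}]' --squeeze 15

```text
clock: 5.68
ee_pos: [500.3, -420.8, 6.5]
orientation: [[-0.962, 0.274, -0.0], [0.274, 0.962, -0.0], [0.0, -0.0, -1.0]]
ft_force: [0.6, -0.3, -1.1]
grip_width: 0.646
grip_force: 15.0
```

send_rows --targets '[{"claw": 0.6,"dx": 0,"dy": 0,"dz": 0.3,"wx": 0,"wy": 0,"wz": 0},{"claw": 0.6,"dx": 0,"dy": 0,"dz": 0.8,"wx": 0,"wy": 0,"wz": 0},{"claw": 0.6,"dx": 0,"dy": 0,"dz": 1,"wx": 0,"wy": 0,"wz": 0},{"claw": 0.6,"dx": 0,"dy": 0,"dz": 1,"wx": 0,"wy": 0,"wz": 0}]'

```text
clock: 6.18
ee_pos: [501.1, -421.4, 87.7]
orientation: [[-0.962, 0.274, 0.002], [0.274, 0.962, -0.002], [-0.002, -0.001, -1.0]]
ft_force: [-0.9, -0.5, -2.7]
grip_width: 0.64
grip_force: 15.0
```

send_rows --targets '[{"claw": 0.6,"dx": -0.04,"dy": 0.4,"dz": 0,"wx": 0,"wy": 0,"wz": -0.07},{"claw": 0.6,"dx": -0.04,"dy": 0.93,"dz": 0,"wx": 0,"wy": 0,"wz": -0.15},{"claw": 0.6,"dx": -0.04,"dy": 0.93,"dz": 0,"wx": 0,"wy": 0,"wz": -0.217},{"claw": 0.6,"dx": -0.04,"dy": 0.93,"dz": 0,"wx": 0,"wy": 0,"wz": -0.217}]'

```text
clock: 6.68
ee_pos: [496.3, -345.0, 84.5]
orientation: [[-0.745, 0.667, -0.002], [0.667, 0.745, 0.002], [0.003, -0.0, -1.0]]
ft_force: [0.5, -0.6, -1.7]
grip_width: 0.644
grip_force: 15.0
```

send_rows --targets '[{"claw": 0.6,"dx": -0.04,"dy": 0.5,"dz": 0,"wx": 0,"wy": 0,"wz": 0},{"claw": 0.6,"dx": -0.04,"dy": 0.93,"dz": 0,"wx": 0,"wy": 0,"wz": 0}]'

```text
clock: 6.92
ee_pos: [493.1, -271.2, 85.2]
orientation: [[-0.745, 0.667, -0.002], [0.667, 0.745, 0.001], [0.002, -0.0, -1.0]]
ft_force: [-0.3, -0.5, -1.6]
grip_width: 0.639
grip_force: 15.0
```

send_rows --targets '[{"claw": 0.6,"dx": -0.04,"dy": 0.5,"dz": 0,"wx": 0,"wy": 0,"wz": 0},{"claw": 0.6,"dx": -0.04,"dy": 0.93,"dz": 0,"wx": 0,"wy": 0,"wz": 0}]'

```text
clock: 7.18
ee_pos: [490.0, -196.4, 85.4]
orientation: [[-0.746, 0.666, -0.001], [0.666, 0.746, 0.001], [0.002, -0.0, -1.0]]
ft_force: [-0.2, 0.5, -1.9]
grip_width: 0.639
grip_force: 15.0
```

send_rows --targets '[{"claw": 0.6,"dx": -0.04,"dy": 0.5,"dz": 0,"wx": 0,"wy": 0,"wz": 0},{"claw": 0.6,"dx": -0.04,"dy": 0.93,"dz": 0,"wx": 0,"wy": 0,"wz": 0}]'

```text
clock: 7.42
ee_pos: [486.8, -122.1, 85.6]
orientation: [[-0.746, 0.666, -0.001], [0.666, 0.746, 0.001], [0.001, -0.0, -1.0]]
ft_force: [-0.4, 0.1, -0.8]
grip_width: 0.64
grip_force: 15.0
```

send_rows --targets '[{"claw": 0.6,"dx": -0.04,"dy": 0.5,"dz": 0,"wx": 0,"wy": 0,"wz": 0},{"claw": 0.6,"dx": -0.04,"dy": 0.93,"dz": 0,"wx": 0,"wy": 0,"wz": 0}]'

```text
clock: 7.68
ee_pos: [483.7, -47.7, 85.7]
orientation: [[-0.746, 0.666, -0.001], [0.666, 0.746, 0.0], [0.001, -0.001, -1.0]]
ft_force: [-0.5, -0.2, -1.9]
grip_width: 0.64
grip_force: 15.0
```

send_rows --targets '[{"claw": 0.6,"dx": -0.04,"dy": 0.5,"dz": 0,"wx": 0,"wy": 0,"wz": 0},{"claw": 0.6,"dx": -0.04,"dy": 0.93,"dz": 0,"wx": 0,"wy": 0,"wz": 0},{"claw": 0.6,"dx": -0.04,"dy": 0.93,"dz": 0,"wx": 0,"wy": 0,"wz": 0}]'

```text
clock: 8.05
ee_pos: [480.6, 27.2, 85.7]
orientation: [[-0.747, 0.664, -0.001], [0.664, 0.747, 0.0], [0.001, -0.001, -1.0]]
ft_force: [0.3, -1.0, -1.8]
grip_width: 0.642
grip_force: 15.0
```

```bash
python3 - <<'E'
from h import *
s=robot.get_state();print(s['ee_pos'],s['ft_force'],np.arctan2(s['orientation'][1][1],s['orientation'][0][1]));f=grab('wrist','w3.png')
E
```

```text
[480.62843688  27.24927512  85.68288706] [ 0.34976685 -1.0043766  -1.79583586] 0.8442231858866275
```

View pics/w3.png

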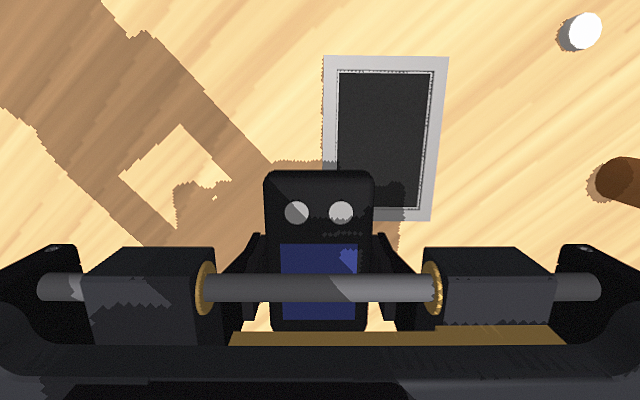

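Wrist view: the meter is held square, with the meter tray beyond it (its recess corners at (338,72) to (432,208)). Moving over the tray and lowering.

send_rows --targets '[{"claw": 0.6,"dx": -0.045,"dy": 0.5,"dz": 0,"wx": 0,"wy": 0,"wz": 0},{"claw": 0.6,"dx": -0.045,"dy": 0.875,"dz": 0,"wx": 0,"wy": 0,"wz": 0},{"claw": 0.6,"dx": -0.045,"dy": 0.875,"dz": -0.5,"wx": 0,"wy": 0,"wz": 0},{"claw": 0.6,"dx": -0.045,"dy": 0.875,"dz": -0.75,"wx": 0,"wy": 0,"wz": 0},{"claw": 0.6,"dx": -0.045,"dy": 0.875,"dz": -0.75,"wx": 0,"wy": 0,"wz": 0},{"claw": 0.6,"dx": -0.045,"dy": 0.875,"dz": -0.75,"wx": 0,"wy": 0,"wz": 0},{"claw": 0.6,"dx": -0.045,"dy": 0.875,"dz": -0.75,"wx": 0,"wy": 0,"wz": 0}]'

```text
clock: 8.98
ee_pos: [478.9, 95.3, 27.8]
orientation: [[-0.744, 0.669, 0.002], [0.669, 0.744, 0.0], [-0.002, 0.002, -1.0]]
ft_force: [0.4, 0.0, -1.9]
grip_width: 0.644
grip_force: 15.0
```

```bash
python3 - <<'E'
from h import *
s=robot.get_state();print(s['ee_pos'],s['ft_force'],np.arctan2(s['orientation'][1][1],s['orientation'][0][1]));f=grab('wrist','w4.png')
E
```

```text
[478.85988232  95.31681126  27.77977033] [ 0.40275224  0.02088889 -1.8519319 ] 0.8385472136015847
```

View pics/w4.png

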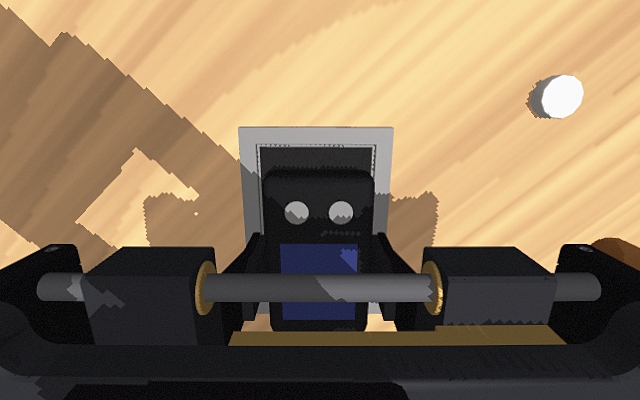

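Meter centred over its recess (meter columns 263–375, recess 257–378). Lowering.

send_rows --targets '[{"claw": 0.6,"dx": -0.01,"dy": 0.015,"dz": -0.06,"wx": 0,"wy": 0,"wz": 0},{"claw": 0.6,"dx": -0.01,"dy": 0.015,"dz": -0.12,"wx": 0,"wy": 0,"wz": 0},{"claw": 0.6,"dx": -0.01,"dy": 0.015,"dz": -0.15,"wx": 0,"wy": 0,"wz": 0},{"claw": 0.6,"dx": -0.01,"dy": 0.015,"dz": -0.15,"wx": 0,"wy": 0,"wz": 0},{"claw": 0.6,"dx": -0.01,"dy": 0.015,"dz": -0.15,"wx": 0,"wy": 0,"wz": 0},{"claw": 0.6,"dx": -0.01,"dy": 0.015,"dz": -0.15,"wx": 0,"wy": 0,"wz": 0}]'

```text
clock: 9.78
ee_pos: [476.9, 96.9, 14.7]
orientation: [[-0.744, 0.668, 0.0], [0.668, 0.744, -0.0], [-0.0, 0.0, -1.0]]
ft_force: [0.0, 0.2, -1.4]
grip_width: 0.645
grip_force: 15.0
```

send_rows --targets '[{"claw": 0.6,"dx": 0,"dy": 0,"dz": -0.03,"wx": 0,"wy": 0,"wz": 0},{"claw": 0.6,"dx": 0,"dy": 0,"dz": -0.05,"wx": 0,"wy": 0,"wz": 0},{"claw": 0.6,"dx": 0,"dy": 0,"dz": -0.05,"wx": 0,"wy": 0,"wz": 0},{"claw": 0.6,"dx": 0,"dy": 0,"dz": -0.05,"wx": 0,"wy": 0,"wz": 0},{"claw": 0.6,"dx": 0,"dy": 0,"dz": -0.05,"wx": 0,"wy": 0,"wz": 0},{"claw": 0.6,"dx": 0,"dy": 0,"dz": -0.05,"wx": 0,"wy": 0,"wz": 0}]'

```text
clock: 10.52
ee_pos: [476.7, 96.9, 10.5]
orientation: [[-0.744, 0.668, -0.0], [0.668, 0.744, 0.0], [0.0, -0.0, -1.0]]
ft_force: [0.9, 0.4, -1.1]
grip_width: 0.64
grip_force: 15.0
```

send_rows --targets '[{"claw": 0.6,"dx": 0,"dy": 0,"dz": -0.008,"wx": 0,"wy": 0,"wz": 0},{"claw": 0.6,"dx": 0,"dy": 0,"dz": -0.008,"wx": 0,"wy": 0,"wz": 0},{"claw": 0.6,"dx": 0,"dy": 0,"dz": -0.008,"wx": 0,"wy": 0,"wz": 0},{"claw": 0.6,"dx": 0,"dy": 0,"dz": -0.008,"wx": 0,"wy": 0,"wz": 0}]'

```text
clock: 11.02
ee_pos: [476.8, 96.9, 10.5]
orientation: [[-0.744, 0.668, -0.0], [0.668, 0.744, -0.0], [0.0, -0.0, -1.0]]
ft_force: [-3.2, -0.1, 5.0]
grip_width: 0.641
grip_force: 15.0
```

send_rows --targets '[{"claw": 0.2,"dx": 0,"dy": 0,"dz": 0,"wx": 0,"wy": 0,"wz": 0},{"claw": 0.2,"dx": 0,"dy": 0,"dz": 0,"wx": 0,"wy": 0,"wz": 0},{"claw": 0.2,"dx": 0,"dy": 0,"dz": 0,"wx": 0,"wy": 0,"wz": 0},{"claw": 0.2,"dx": 0,"dy": 0,"dz": 0.3,"wx": 0,"wy": 0,"wz": 0},{"claw": 0.2,"dx": 0,"dy": 0,"dz": 0.8,"wx": 0,"wy": 0,"wz": 0},{"claw": 0.2,"dx": 0,"dy": 0,"dz": 1,"wx": 0,"wy": 0,"wz": 0}]'

```text
clock: 11.78
ee_pos: [478.4, 97.0, 92.1]
orientation: [[-0.744, 0.668, 0.004], [0.668, 0.744, 0.0], [-0.003, 0.003, -1.0]]
ft_force: [0.8, 0.3, 0.4]
grip_width: 0.801
grip_force: 0.0
```

send_rows --targets '[{"claw": 0.2,"dx": 0.4,"dy": -0.2,"dz": 0.3,"wx": 0,"wy": 0,"wz": 0.05},{"claw": 0.2,"dx": 0.83,"dy": -0.43,"dz": 0.3,"wx": 0,"wy": 0,"wz": 0.1},{"claw": 0.2,"dx": 0.83,"dy": -0.43,"dz": 0.3,"wx": 0,"wy": 0,"wz": 0.1}]'

```text
clock: 12.15
ee_pos: [544.9, 61.3, 113.7]
orientation: [[-0.866, 0.5, 0.001], [0.5, 0.866, -0.0], [-0.001, 0.0, -1.0]]
ft_force: [-0.7, 1.2, 0.9]
grip_width: 0.803
grip_force: 0.0
```

send_rows --targets '[{"claw": 0.3,"dx": 0.5,"dy": -0.3,"dz": 0,"wx": 0,"wy": 0,"wz": 0},{"claw": 0.3,"dx": 0.83,"dy": -0.43,"dz": 0,"wx": 0,"wy": 0,"wz": 0},{"claw": 0.3,"dx": 0.83,"dy": -0.43,"dz": 0,"wx": 0,"wy": 0,"wz": 0},{"claw": 0.3,"dx": 0.83,"dy": -0.43,"dz": 0,"wx": 0,"wy": 0,"wz": 0}]'

```text
clock: 12.65
ee_pos: [607.9, 28.8, 112.7]
orientation: [[-0.866, 0.499, -0.003], [0.499, 0.866, 0.0], [0.003, -0.001, -1.0]]
ft_force: [-0.6, -0.6, 0.8]
grip_width: 0.705
grip_force: 0.0
```

```bash
python3 - <<'E'
from h import *
s=robot.get_state();print(s['ee_pos'],np.arctan2(s['orientation'][1][1],s['orientation'][0][1]));f=grab('wrist','w5.png')
E
```

```text
[607.87468584  28.7821705  112.70672807] 1.0479313830040067
```

View pics/w5.png

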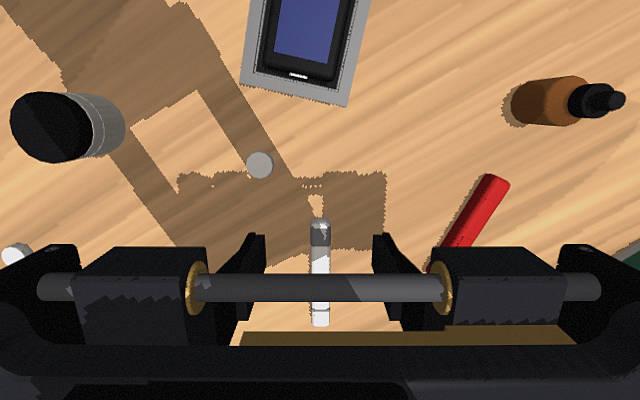

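Meter sits in its tray; the pen is upright in the image at column 320 between the fingers, with the red bar well to the right.

send_rows --targets '[{"claw": 0.5,"dx": 0.5,"dy": -0.3,"dz": 0,"wx": 0,"wy": 0,"wz": 0},{"claw": 0.5,"dx": 0.845,"dy": -0.444,"dz": 0,"wx": 0,"wy": 0,"wz": 0},{"claw": 0.5,"dx": 0.845,"dy": -0.444,"dz": -0.4,"wx": 0,"wy": 0,"wz": 0},{"claw": 0.5,"dx": 0.845,"dy": -0.444,"dz": -0.9,"wx": 0,"wy": 0,"wz": 0},{"claw": 0.5,"dx": 0.845,"dy": -0.444,"dz": -0.9,"wx": 0,"wy": 0,"wz": 0},{"claw": 0.5,"dx": 0.845,"dy": -0.444,"dz": -0.9,"wx": 0,"wy": 0,"wz": 0},{"claw": 0.5,"dx": 0.845,"dy": -0.444,"dz": -0.9,"wx": 0,"wy": 0,"wz": 0}]'

```text
clock: 13.58
ee_pos: [678.8, -7.3, 44.6]
orientation: [[-0.867, 0.499, 0.004], [0.499, 0.867, -0.0], [-0.004, 0.002, -1.0]]
ft_force: [0.5, 0.1, 0.7]
grip_width: 0.501
grip_force: 0.0
```

```bash
python3 - <<'E'
from h import *
s=robot.get_state();print(s['ee_pos'],np.arctan2(s['orientation'][1][1],s['orientation'][0][1]));f=grab('wrist','w6.png')
lo,dk=masks(f);print(blob(f,lo,(320,250),20,90))
E
```

```text
[678.75843453  -7.34844796  44.62896557] 1.048503125015307
{'c': [690.9000244140625, -13.0], 'L': 128.8, 'W': 123.1, 'ang': 1.046, 'area': 5182, 'circ': [704.9, -20.8, 157.2]}
```

View pics/w6.png

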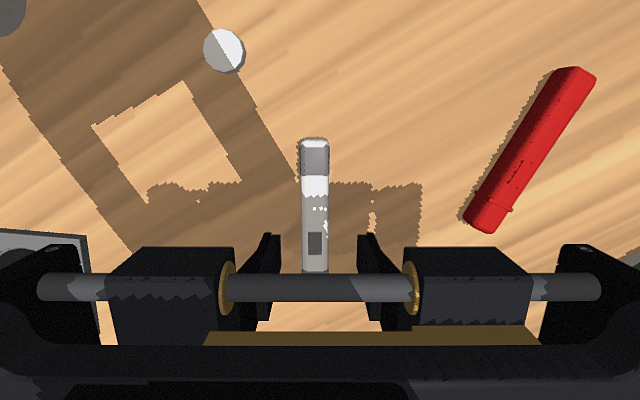

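send_rows --targets '[{"claw": 0.5,"dx": 0,"dy": 0,"dz": -0.2,"wx": 0,"wy": 0,"wz": 0},{"claw": 0.5,"dx": 0,"dy": 0,"dz": -0.4,"wx": 0,"wy": 0,"wz": 0},{"claw": 0.5,"dx": 0,"dy": 0,"dz": -0.4,"wx": 0,"wy": 0,"wz": 0},{"claw": 0.5,"dx": 0,"dy": 0,"dz": -0.4,"wx": 0,"wy": 0,"wz": 0},{"claw": 0.5,"dx": 0,"dy": 0,"dz": -0.4,"wx": 0,"wy": 0,"wz": 0},{"claw": 0.5,"dx": 0,"dy": 0,"dz": -0.4,"wx": 0,"wy": 0,"wz": 0}]'

```text
clock: 14.38
ee_pos: [677.7, -7.5, 10.5]
orientation: [[-0.867, 0.499, 0.001], [0.499, 0.867, -0.0], [-0.001, 0.0, -1.0]]
ft_force: [-0.4, 0.3, -0.0]
grip_width: 0.5
grip_force: 0.0
```

```bash
python3 - <<'E'
from h import *
s=robot.get_state();print(s['ee_pos'],s['ft_force'],np.arctan2(s['orientation'][1][1],s['orientation'][0][1]));f=grab('wrist')
c=f['color'].astype(int);m=((c[:,:,2]>c[:,:,0]-12)&(c.min(2)>60)).astype(np.uint8)
m[:, :285]=0;m[:,345:]=0;m[265:]=0;m[:60]=0
n,l,st,ce=cv2.connectedComponentsWithStats(m);i=1+np.argmax(st[1:,4]);print(st[i])
v,u=np.where(l==i)
for row in(v.min()+6,v.min()+30,v.min()+70): print(row,u[v==row].min(),u[v==row].max())
e=ray(f,[(u[v==v.min()+6].mean(),v.min())],8)[0];print(e,e+55*np.array([np.cos(-.52),np.sin(-.52),0]))
E
```

```text
[677.66338596  -7.45902866  10.49908597] [-0.40447367  0.34493335 -0.02365747] 1.048219292469496
[ 297  146   36  119 3413]
152 299 330
176 298 330
216 299 331
[625.17148959  20.49307553   8.        ] [672.90154447  -6.83533205   8.        ]
```

send_rows --targets '[{"claw": 0.5,"dx": -0.03,"dy": 0,"dz": -0.055,"wx": 0,"wy": 0,"wz": 0},{"claw": 0.5,"dx": -0.03,"dy": 0,"dz": -0.055,"wx": 0,"wy": 0,"wz": 0},{"claw": 0.5,"dx": -0.03,"dy": 0,"dz": -0.055,"wx": 0,"wy": 0,"wz": 0},{"claw": 0.8,"dx": -0.03,"dy": 0,"dz": -0.055,"wx": 0,"wy": 0,"wz": 0},{"claw": 0.95,"dx": -0.03,"dy": 0,"dz": -0.055,"wx": 0,"wy": 0,"wz": 0},{"claw": 0.95,"dx": -0.03,"dy": 0,"dz": -0.055,"wx": 0,"wy": 0,"wz": 0},{"claw": 0.95,"dx": -0.03,"dy": 0,"dz": -0.055,"wx": 0,"wy": 0,"wz": 0},{"claw": 0.95,"dx": -0.03,"dy": 0,"dz": -0.055,"wx": 0,"wy": 0,"wz": 0}]' --squeeze 12

```text
clock: 15.42
ee_pos: [674.8, -7.4, 5.6]
orientation: [[-0.867, 0.499, 0.0], [0.499, 0.867, -0.0], [-0.0, 0.0, -1.0]]
ft_force: [-0.1, -0.8, -0.3]
grip_width: 0.207
grip_force: 12.0
```

send_rows --targets '[{"claw": 0.95,"dx": 0,"dy": 0,"dz": 0.3,"wx": 0,"wy": 0,"wz": 0},{"claw": 0.95,"dx": 0,"dy": 0,"dz": 0.8,"wx": 0,"wy": 0,"wz": 0},{"claw": 0.95,"dx": 0,"dy": 0,"dz": 1,"wx": 0,"wy": 0,"wz": 0}]'

```text
clock: 15.8
ee_pos: [677.2, -7.7, 90.3]
orientation: [[-0.867, 0.499, 0.006], [0.499, 0.867, -0.001], [-0.006, 0.002, -1.0]]
ft_force: [0.4, 0.9, -0.2]
grip_width: 0.207
grip_force: 12.0
```

send_rows --targets '[{"claw": 0.95,"dx": -0.3,"dy": 0.1,"dz": 0.3,"wx": 0,"wy": 0,"wz": 0.07},{"claw": 0.95,"dx": -0.8,"dy": 0.3,"dz": 0.5,"wx": 0,"wy": 0,"wz": 0.15},{"claw": 0.95,"dx": -1,"dy": 0.5,"dz": 0.5,"wx": 0,"wy": 0,"wz": 0.23},{"claw": 0.95,"dx": -1,"dy": 0.5,"dz": 0.5,"wx": 0,"wy": 0,"wz": 0.31},{"claw": 0.95,"dx": -1,"dy": 0.5,"dz": 0.5,"wx": 0,"wy": 0,"wz": 0.39},{"claw": 0.95,"dx": -1,"dy": 0.5,"dz": 0.5,"wx": 0,"wy": 0,"wz": 0.475},{"claw": 0.95,"dx": -1,"dy": 0.5,"dz": 0.5,"wx": 0,"wy": 0,"wz": 0.475}]'

```text
clock: 16.68
ee_pos: [594.8, 32.6, 125.9]
orientation: [[-0.891, -0.454, 0.0], [-0.454, 0.891, -0.0], [-0.0, -0.0, -1.0]]
ft_force: [0.7, 0.9, -0.8]
grip_width: 0.205
grip_force: 12.0
```

send_rows --targets '[{"claw": 0.95,"dx": -0.5,"dy": 0.5,"dz": 0,"wx": 0,"wy": 0,"wz": 0},{"claw": 0.95,"dx": -1,"dy": 1,"dz": 0,"wx": 0,"wy": 0,"wz": 0}]'

```text
clock: 16.92
ee_pos: [513.9, 113.0, 125.5]
orientation: [[-0.893, -0.449, -0.0], [-0.449, 0.893, 0.0], [-0.0, 0.0, -1.0]]
ft_force: [0.4, 0.3, -0.5]
grip_width: 0.208
grip_force: 12.0
```

send_rows --targets '[{"claw": 0.95,"dx": 0,"dy": 0.6,"dz": 0,"wx": 0,"wy": 0,"wz": 0},{"claw": 0.95,"dx": 0,"dy": 1,"dz": 0,"wx": 0,"wy": 0,"wz": 0}]'

```text
clock: 17.18
ee_pos: [514.1, 194.4, 125.9]
orientation: [[-0.892, -0.452, 0.001], [-0.452, 0.892, 0.0], [-0.001, 0.0, -1.0]]
ft_force: [0.6, -0.4, -0.8]
grip_width: 0.209
grip_force: 12.0
```

send_rows --targets '[{"claw": 0.95,"dx": 0,"dy": 0.6,"dz": 0,"wx": 0,"wy": 0,"wz": 0},{"claw": 0.95,"dx": 0,"dy": 1,"dz": 0,"wx": 0,"wy": 0,"wz": 0}]'

```text
clock: 17.42
ee_pos: [514.6, 274.5, 125.8]
orientation: [[-0.892, -0.452, 0.0], [-0.452, 0.892, 0.0], [-0.001, 0.0, -1.0]]
ft_force: [-0.4, -0.1, 0.5]
grip_width: 0.209
grip_force: 12.0
```

send_rows --targets '[{"claw": 0.95,"dx": 0,"dy": 0.6,"dz": 0,"wx": 0,"wy": 0,"wz": 0},{"claw": 0.95,"dx": 0,"dy": 1,"dz": 0,"wx": 0,"wy": 0,"wz": 0},{"claw": 0.95,"dx": 0,"dy": 1,"dz": 0,"wx": 0,"wy": 0,"wz": 0},{"claw": 0.95,"dx": 0,"dy": 1,"dz": 0,"wx": 0,"wy": 0,"wz": 0}]'

```text
clock: 17.92
ee_pos: [514.6, 352.0, 125.3]
orientation: [[-0.891, -0.453, -0.0], [-0.453, 0.891, -0.001], [0.001, -0.0, -1.0]]
ft_force: [0.8, 0.0, -0.5]
grip_width: 0.206
grip_force: 12.0
```

```bash
python3 - <<'E'
from h import *
s=robot.get_state();print(s['ee_pos'],s['ft_force'],np.arctan2(s['orientation'][1][1],s['orientation'][0][1]));f=grab('wrist','w7.png')
E
```

```text
[514.59541138 351.97772714 125.28963593] [ 0.78690054  0.01579343 -0.5499505 ] 2.0413257446232014
```

View pics/w7.png

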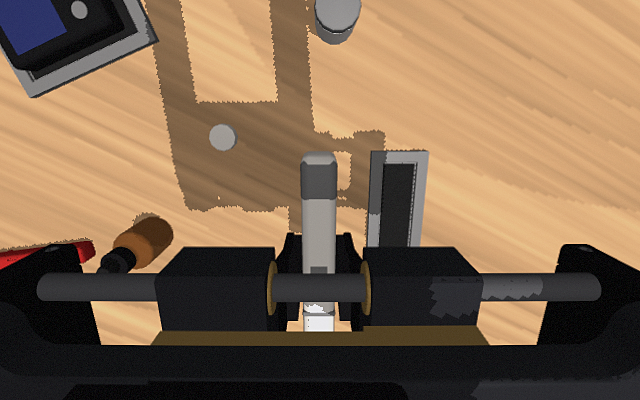

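Wrist view: pen held at columns 301–337 with its near end at row 152; the pen tray's near end is at (399,151) and its recess edge at (400,164), with the dropper left of it at (145,240), standing.

```bash
python3 - <<'E'
from h import *
f=grab('wrist')
a=.473;d=np.array([np.cos(a),np.sin(a),0])
o=ray(f,[(399,150.5),(400.5,163.5)],7);print(o,o[0]+72*d,o[1]+62*d)
# centreline of tray at rows 175,235 from recess edges
c=cv2.cvtColor(f['color'],cv2.COLOR_RGB2GRAY)
for r in(175,235): print(r,c[r,365:435:2].tolist())
e=ray(f,[(319,152)],125.3-5.6+8)[0];print('pen',e,e+55*d)
E
```

```text
[[445.41669353 398.38166783   7.        ]
 [454.93534715 405.71493986   7.        ]] [509.51149812 431.18191211   7.        ] [510.12809555 433.95959465   7.        ]
175 [109, 109, 107, 74, 80, 81, 79, 79, 79, 17, 27, 33, 31, 36, 33, 32, 35, 35, 40, 36, 34, 38, 38, 35, 62, 60, 137, 147, 146, 144, 144, 174, 195, 192, 193]
235 [157, 48, 152, 142, 140, 144, 144, 114, 35, 34, 34, 38, 36, 36, 34, 37, 33, 39, 33, 31, 34, 28, 142, 85, 145, 142, 140, 141, 155, 164, 161, 157, 157, 162, 159]
pen [463.93025151 326.80397232 127.7       ] [512.89156057 351.85971447 127.7       ]
```

send_rows --targets '[{"claw": 0.95,"dx": -0.025,"dy": 0.6,"dz": 0,"wx": 0,"wy": 0,"wz": 0},{"claw": 0.95,"dx": -0.025,"dy": 1,"dz": 0,"wx": 0,"wy": 0,"wz": 0},{"claw": 0.95,"dx": -0.025,"dy": 1,"dz": -0.5,"wx": 0,"wy": 0,"wz": 0},{"claw": 0.95,"dx": -0.025,"dy": 1,"dz": -1,"wx": 0,"wy": 0,"wz": 0},{"claw": 0.95,"dx": -0.025,"dy": 1,"dz": -1,"wx": 0,"wy": 0,"wz": 0},{"claw": 0.95,"dx": -0.025,"dy": 1,"dz": -1,"wx": 0,"wy": 0,"wz": 0},{"claw": 0.95,"dx": -0.025,"dy": 1,"dz": -1,"wx": 0,"wy": 0,"wz": 0}]'

```text
clock: 18.9
ee_pos: [514.6, 433.3, 48.4]
orientation: [[-0.891, -0.454, 0.004], [-0.454, 0.891, 0.002], [-0.004, 0.0, -1.0]]
ft_force: [0.8, -1.2, -0.5]
grip_width: 0.207
grip_force: 12.0
```

send_rows --targets '[{"claw": 0.95,"dx": 0,"dy": 0.01,"dz": -0.15,"wx": 0,"wy": 0,"wz": 0},{"claw": 0.95,"dx": 0,"dy": 0.01,"dz": -0.25,"wx": 0,"wy": 0,"wz": 0},{"claw": 0.95,"dx": 0,"dy": 0.01,"dz": -0.25,"wx": 0,"wy": 0,"wz": 0},{"claw": 0.95,"dx": 0,"dy": 0.01,"dz": -0.25,"wx": 0,"wy": 0,"wz": 0},{"claw": 0.95,"dx": 0,"dy": 0.01,"dz": -0.25,"wx": 0,"wy": 0,"wz": 0},{"claw": 0.95,"dx": 0,"dy": 0.01,"dz": -0.25,"wx": 0,"wy": 0,"wz": 0}]'

```text
clock: 19.65
ee_pos: [513.0, 433.6, 25.8]
orientation: [[-0.891, -0.455, 0.0], [-0.455, 0.891, 0.0], [-0.001, 0.0, -1.0]]
ft_force: [-0.9, -1.5, -0.2]
grip_width: 0.208
grip_force: 12.0
```

```bash
python3 - <<'E'
from h import *
s=robot.get_state();print(s['ee_pos'],s['ft_force'],np.arctan2(s['orientation'][1][1],s['orientation'][0][1]));f=grab('wrist','w8.png')
E
```

```text
[512.98909162 433.55074776  25.83307389] [-0.92498824 -1.52789506 -0.17652161] 2.0431061440324343
```

View pics/w8.png

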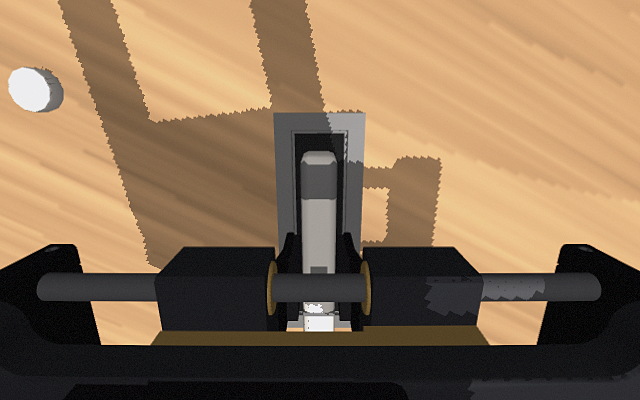

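Pen centred over its recess (pen 301–337, recess 291–348), rows fine too. Lowering.

send_rows --targets '[{"claw": 0.95,"dx": 0,"dy": 0,"dz": -0.08,"wx": 0,"wy": 0,"wz": 0},{"claw": 0.95,"dx": 0,"dy": 0,"dz": -0.14,"wx": 0,"wy": 0,"wz": 0},{"claw": 0.95,"dx": 0,"dy": 0,"dz": -0.18,"wx": 0,"wy": 0,"wz": 0},{"claw": 0.95,"dx": 0,"dy": 0,"dz": -0.195,"wx": 0,"wy": 0,"wz": 0},{"claw": 0.95,"dx": 0,"dy": 0,"dz": -0.195,"wx": 0,"wy": 0,"wz": 0},{"claw": 0.95,"dx": 0,"dy": 0,"dz": -0.195,"wx": 0,"wy": 0,"wz": 0},{"claw": 0.95,"dx": 0,"dy": 0,"dz": -0.195,"wx": 0,"wy": 0,"wz": 0},{"claw": 0.95,"dx": 0,"dy": 0,"dz": -0.195,"wx": 0,"wy": 0,"wz": 0}]'

```text
clock: 20.7
ee_pos: [512.9, 433.4, 10.0]
orientation: [[-0.891, -0.455, 0.0], [-0.455, 0.891, 0.0], [-0.0, 0.0, -1.0]]
ft_force: [-0.0, -0.9, -0.7]
grip_width: 0.208
grip_force: 12.0
```

send_rows --targets '[{"claw": 0.95,"dx": 0,"dy": 0,"dz": -0.01,"wx": 0,"wy": 0,"wz": 0},{"claw": 0.95,"dx": 0,"dy": 0,"dz": -0.01,"wx": 0,"wy": 0,"wz": 0},{"claw": 0.95,"dx": 0,"dy": 0,"dz": -0.01,"wx": 0,"wy": 0,"wz": 0},{"claw": 0.95,"dx": 0,"dy": 0,"dz": -0.01,"wx": 0,"wy": 0,"wz": 0}]'

```text
clock: 21.2
ee_pos: [512.9, 433.5, 9.5]
orientation: [[-0.891, -0.455, 0.0], [-0.455, 0.891, 0.0], [-0.0, 0.0, -1.0]]
ft_force: [-2.4, -0.5, 6.0]
grip_width: 0.208
grip_force: 12.0
```

send_rows --targets '[{"claw": 0.6,"dx": 0,"dy": 0,"dz": 0,"wx": 0,"wy": 0,"wz": 0},{"claw": 0.6,"dx": 0,"dy": 0,"dz": 0,"wx": 0,"wy": 0,"wz": 0},{"claw": 0.6,"dx": 0,"dy": 0,"dz": 0,"wx": 0,"wy": 0,"wz": 0},{"claw": 0.6,"dx": 0,"dy": 0,"dz": 0.3,"wx": 0,"wy": 0,"wz": 0},{"claw": 0.6,"dx": 0,"dy": 0,"dz": 0.8,"wx": 0,"wy": 0,"wz": 0},{"claw": 0.6,"dx": 0,"dy": 0,"dz": 1,"wx": 0,"wy": 0,"wz": 0}]'

```text
clock: 21.95
ee_pos: [514.2, 434.4, 91.9]
orientation: [[-0.891, -0.455, 0.004], [-0.455, 0.891, 0.002], [-0.004, 0.0, -1.0]]
ft_force: [0.5, 0.5, -0.2]
grip_width: 0.401
grip_force: 0.0
```

send_rows --targets '[{"claw": 0.3,"dx": -0.3,"dy": -0.3,"dz": 0.3,"wx": 0,"wy": 0,"wz": 0.07},{"claw": 0.3,"dx": -0.6,"dy": -0.65,"dz": 0.6,"wx": 0,"wy": 0,"wz": 0.15},{"claw": 0.3,"dx": -0.6,"dy": -0.65,"dz": 0.6,"wx": 0,"wy": 0,"wz": 0.23},{"claw": 0.3,"dx": -0.6,"dy": -0.65,"dz": 0.6,"wx": 0,"wy": 0,"wz": 0.275},{"claw": 0.3,"dx": -0.6,"dy": -0.65,"dz": 0.6,"wx": 0,"wy": 0,"wz": 0.275},{"claw": 0.3,"dx": -0.6,"dy": -0.65,"dz": 0.6,"wx": 0,"wy": 0,"wz": 0.275}]'

```text
clock: 22.7
ee_pos: [464.6, 381.3, 136.5]
orientation: [[-0.501, -0.866, -0.001], [-0.866, 0.501, -0.0], [0.001, 0.0, -1.0]]
ft_force: [-0.6, -0.7, -0.6]
grip_width: 0.702
grip_force: 0.0
```

```bash
python3 - <<'E'
from h import *
s=robot.get_state();print(s['ee_pos'],np.arctan2(s['orientation'][1][1],s['orientation'][0][1]));f=grab('wrist','w9.png')
E
```

```text
[464.5658031  381.29324077 136.52046248] 2.6171819784638837
```

View pics/w9.png

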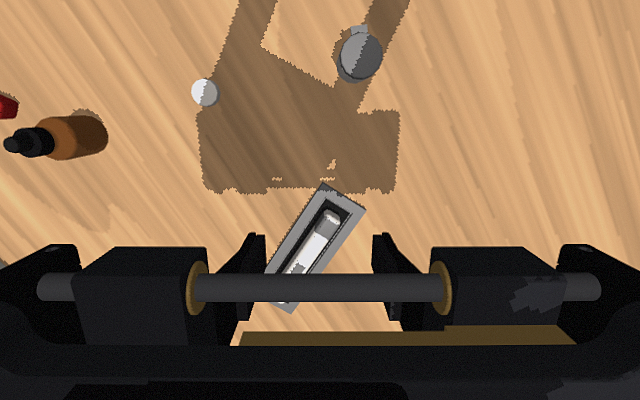

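Pen lies in its tray; the vial's cap centre is at about (361,56), its tab pointing up at (358,29).

```bash
python3 - <<'E'
from h import *
f=grab('wrist')
p=ray(f,[(361,56),(358,27),(341,56),(382,56),(361,34),(361,79)],52);print(np.round(p,1));s=robot.get_state();print(p[0]-s['ee_pos'])
E
```

```text
[[380.2 298.8  52. ]
 [373.2 280.9  52. ]
 [392.9 291.5  52. ]
 [367.  306.5  52. ]
 [373.4 286.   52. ]
 [387.6 312.8  52. ]]
[-84.43592921 -82.51916342 -84.68606083]
```

send_rows --targets '[{"claw": 0.3,"dx": -0.5,"dy": -0.5,"dz": 0,"wx": 0,"wy": 0,"wz": 0},{"claw": 0.3,"dx": -1,"dy": -1,"dz": 0,"wx": 0,"wy": 0,"wz": 0},{"claw": 0.3,"dx": -1,"dy": -1,"dz": -0.3,"wx": 0,"wy": 0,"wz": 0},{"claw": 0.3,"dx": -1,"dy": -1,"dz": -0.6,"wx": 0,"wy": 0,"wz": 0},{"claw": 0.3,"dx": -1,"dy": -1,"dz": -0.6,"wx": 0,"wy": 0,"wz": 0}]'

```text
clock: 23.42
ee_pos: [383.3, 300.5, 87.4]
orientation: [[-0.5, -0.866, -0.003], [-0.866, 0.5, -0.002], [0.003, 0.002, -1.0]]
ft_force: [0.5, -0.9, -0.1]
grip_width: 0.698
grip_force: 0.0
```

send_rows --targets '[{"claw": 0.3,"dx": -0.04,"dy": -0.04,"dz": 0,"wx": 0,"wy": 0,"wz": 0},{"claw": 0.3,"dx": -0.04,"dy": -0.04,"dz": -0.1,"wx": 0,"wy": 0,"wz": 0},{"claw": 0.3,"dx": -0.04,"dy": -0.04,"dz": -0.1,"wx": 0,"wy": 0,"wz": 0}]'

```text
clock: 23.8
ee_pos: [381.4, 298.1, 80.9]
orientation: [[-0.499, -0.867, -0.0], [-0.867, 0.499, -0.0], [0.0, 0.0, -1.0]]
ft_force: [-0.3, -0.1, -0.5]
grip_width: 0.703
grip_force: 0.0
```

```bash
python3 - <<'E'
from h import *
s=robot.get_state();print(s['ee_pos'],np.arctan2(s['orientation'][1][1],s['orientation'][0][1]));f=grab('wrist','w10.png')
E
```

```text
[381.41522805 298.1348993   80.8695555 ] 2.618978253386531
```

View pics/w10.png

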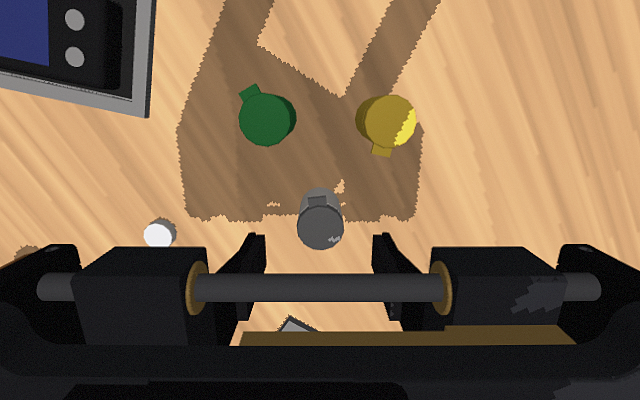

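The grey vial cap is at (320,226), centred between the fingers; green (267,118) and yellow (388,121) are well clear.

```bash
python3 - <<'E'
from h import *
f=grab('wrist');s=robot.get_state();p=ray(f,[(320,226),(320,248)],52);print(np.round(p,1),s['ee_pos'],p[0]-s['ee_pos'])
E
```

```text
[[378.7 296.4  52. ]
 [386.6 310.2  52. ]] [381.69423289 298.2792797   81.2207443 ] [ -3.03754994  -1.87362891 -29.2207443 ]
```

send_rows --targets '[{"claw": 0.3,"dx": -0.03,"dy": -0.025,"dz": -0.2,"wx": 0,"wy": 0,"wz": 0},{"claw": 0.3,"dx": -0.03,"dy": -0.025,"dz": -0.5,"wx": 0,"wy": 0,"wz": 0},{"claw": 0.3,"dx": -0.03,"dy": -0.025,"dz": -0.8,"wx": 0,"wy": 0,"wz": 0},{"claw": 0.3,"dx": -0.03,"dy": -0.025,"dz": -0.82,"wx": 0,"wy": 0,"wz": 0},{"claw": 0.3,"dx": -0.03,"dy": -0.025,"dz": -0.82,"wx": 0,"wy": 0,"wz": 0},{"claw": 0.3,"dx": -0.03,"dy": -0.025,"dz": -0.82,"wx": 0,"wy": 0,"wz": 0},{"claw": 0.3,"dx": -0.03,"dy": -0.025,"dz": -0.82,"wx": 0,"wy": 0,"wz": 0}]'

```text
clock: 24.78
ee_pos: [379.9, 296.6, 16.4]
orientation: [[-0.499, -0.867, 0.001], [-0.867, 0.499, 0.001], [-0.001, -0.001, -1.0]]
ft_force: [0.3, 0.4, -0.5]
grip_width: 0.697
grip_force: 0.0
```

send_rows --targets '[{"claw": 0.5,"dx": 0,"dy": 0,"dz": 0,"wx": 0,"wy": 0,"wz": 0},{"claw": 0.75,"dx": 0,"dy": 0,"dz": 0,"wx": 0,"wy": 0,"wz": 0},{"claw": 0.75,"dx": 0,"dy": 0,"dz": 0,"wx": 0,"wy": 0,"wz": 0},{"claw": 0.75,"dx": 0,"dy": 0,"dz": 0,"wx": 0,"wy": 0,"wz": 0},{"claw": 0.75,"dx": 0,"dy": 0,"dz": 0,"wx": 0,"wy": 0,"wz": 0}]' --squeeze 12

```text
clock: 25.4
ee_pos: [379.2, 296.2, 15.5]
orientation: [[-0.499, -0.867, -0.0], [-0.867, 0.499, -0.0], [0.0, 0.0, -1.0]]
ft_force: [-0.6, 0.0, 1.0]
grip_width: 0.365
grip_force: 12.0
```

send_rows --targets '[{"claw": 0.75,"dx": 0,"dy": 0,"dz": 0.3,"wx": 0,"wy": 0,"wz": 0},{"claw": 0.75,"dx": 0,"dy": 0,"dz": 0.8,"wx": 0,"wy": 0,"wz": 0},{"claw": 0.75,"dx": 0,"dy": 0,"dz": 1,"wx": 0,"wy": 0,"wz": 0}]'

```text
clock: 25.78
ee_pos: [380.5, 296.9, 97.6]
orientation: [[-0.499, -0.867, 0.003], [-0.867, 0.499, 0.002], [-0.003, -0.002, -1.0]]
ft_force: [0.1, 0.8, -1.2]
grip_width: 0.361
grip_force: 12.0
```

send_rows --targets '[{"claw": 0.75,"dx": 0,"dy": -0.3,"dz": 0.3,"wx": 0,"wy": 0,"wz": -0.08},{"claw": 0.75,"dx": 0,"dy": -0.6,"dz": 0.3,"wx": 0,"wy": 0,"wz": -0.16},{"claw": 0.75,"dx": 0,"dy": -1,"dz": 0.3,"wx": 0,"wy": 0,"wz": -0.24},{"claw": 0.75,"dx": 0,"dy": -1,"dz": 0.3,"wx": 0,"wy": 0,"wz": -0.32},{"claw": 0.75,"dx": 0,"dy": -1,"dz": 0.3,"wx": 0,"wy": 0,"wz": -0.4},{"claw": 0.75,"dx": 0,"dy": -1,"dz": 0.3,"wx": 0,"wy": 0,"wz": -0.5},{"claw": 0.75,"dx": 0,"dy": -1,"dz": 0.3,"wx": 0,"wy": 0,"wz": -0.5}]'

```text
clock: 26.65
ee_pos: [378.8, 216.0, 118.9]
orientation: [[-1.0, -0.001, -0.001], [-0.001, 1.0, -0.0], [0.001, -0.0, -1.0]]
ft_force: [-0.1, 0.4, 0.0]
grip_width: 0.364
grip_force: 12.0
```

send_rows --targets '[{"claw": 0.75,"dx": 0,"dy": -0.5,"dz": 0,"wx": 0,"wy": 0,"wz": 0},{"claw": 0.75,"dx": 0,"dy": -1,"dz": 0,"wx": 0,"wy": 0,"wz": 0}]'

```text
clock: 26.9
ee_pos: [378.8, 135.6, 119.1]
orientation: [[-1.0, -0.007, -0.0], [-0.007, 1.0, -0.0], [0.0, -0.0, -1.0]]
ft_force: [1.6, 0.3, -0.2]
grip_width: 0.363
grip_force: 12.0
```

send_rows --targets '[{"claw": 0.75,"dx": 0,"dy": -0.5,"dz": 0,"wx": 0,"wy": 0,"wz": 0},{"claw": 0.75,"dx": 0,"dy": -1,"dz": 0,"wx": 0,"wy": 0,"wz": 0}]'

```text
clock: 27.15
ee_pos: [378.9, 55.1, 119.2]
orientation: [[-1.0, -0.005, 0.0], [-0.005, 1.0, -0.0], [-0.0, -0.0, -1.0]]
ft_force: [0.7, -0.9, -0.6]
grip_width: 0.362
grip_force: 12.0
```

send_rows --targets '[{"claw": 0.75,"dx": 0,"dy": -0.5,"dz": 0,"wx": 0,"wy": 0,"wz": 0},{"claw": 0.75,"dx": 0,"dy": -1,"dz": 0,"wx": 0,"wy": 0,"wz": 0}]'

```text
clock: 27.4
ee_pos: [378.9, -25.0, 119.3]
orientation: [[-1.0, -0.005, 0.0], [-0.005, 1.0, -0.0], [-0.0, -0.0, -1.0]]
ft_force: [0.7, -0.1, -0.0]
grip_width: 0.363
grip_force: 12.0
```

send_rows --targets '[{"claw": 0.75,"dx": 0,"dy": -0.5,"dz": 0,"wx": 0,"wy": 0,"wz": 0},{"claw": 0.75,"dx": 0,"dy": -1,"dz": 0,"wx": 0,"wy": 0,"wz": 0}]'

```text
clock: 27.65
ee_pos: [378.9, -105.1, 119.3]
orientation: [[-1.0, -0.005, 0.0], [-0.005, 1.0, 0.0], [-0.0, 0.0, -1.0]]
ft_force: [0.7, 0.4, 0.8]
grip_width: 0.356
grip_force: 12.0
```

send_rows --targets '[{"claw": 0.75,"dx": -0.04,"dy": -0.5,"dz": 0,"wx": 0,"wy": 0,"wz": 0},{"claw": 0.75,"dx": -0.04,"dy": -1,"dz": 0,"wx": 0,"wy": 0,"wz": 0}]'

```text
clock: 27.9
ee_pos: [375.6, -185.0, 119.2]
orientation: [[-1.0, -0.005, -0.0], [-0.005, 1.0, 0.0], [0.0, 0.0, -1.0]]
ft_force: [0.5, -0.2, 0.1]
grip_width: 0.36
grip_force: 12.0
```

send_rows --targets '[{"claw": 0.75,"dx": 0,"dy": -0.5,"dz": 0,"wx": 0,"wy": 0,"wz": 0},{"claw": 0.75,"dx": 0,"dy": -1,"dz": 0,"wx": 0,"wy": 0,"wz": 0},{"claw": 0.75,"dx": 0,"dy": -1,"dz": 0,"wx": 0,"wy": 0,"wz": 0},{"claw": 0.75,"dx": 0,"dy": -1,"dz": 0,"wx": 0,"wy": 0,"wz": 0}]'

```text
clock: 28.4
ee_pos: [375.6, -263.1, 118.9]
orientation: [[-1.0, -0.002, -0.001], [-0.002, 1.0, 0.001], [0.001, 0.001, -1.0]]
ft_force: [-0.0, 0.5, -0.1]
grip_width: 0.362
grip_force: 12.0
```

```bash
python3 - <<'E'
from h import *
s=robot.get_state();print(s['ee_pos'],np.arctan2(s['orientation'][1][1],s['orientation'][0][1]));f=grab('wrist','w11.png')
E
```

```text
[ 375.56124308 -263.12828341  118.86003414] 1.5731719804776
```

View pics/w11.png

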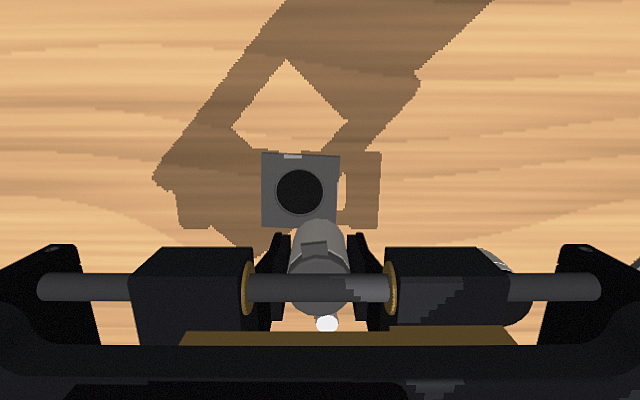

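The vial tray's recess is fully in view, centred at about (299,193); the vial is held upright.

```bash
python3 - <<'E'
from h import *
f=grab('wrist');s=robot.get_state();g=f['color'].max(2);m=np.zeros_like(g);m[160:222,265:335]=(g[160:222,265:335]<48)*255
print(blob(f,m,(299,193),7,40),s['ee_pos'])
E
```

```text
{'c': [371.6000061035156, -279.8999938964844], 'L': 42.0, 'W': 40.7, 'ang': -1.569, 'area': 1334, 'circ': [371.5, -279.9, 42.2]} [ 375.83697763 -262.66843129  119.08872132]
```

send_rows --targets '[{"claw": 0.75,"dx": -0.02,"dy": -0.22,"dz": 0,"wx": 0,"wy": 0,"wz": 0},{"claw": 0.75,"dx": -0.02,"dy": -0.22,"dz": -0.4,"wx": 0,"wy": 0,"wz": 0},{"claw": 0.75,"dx": -0.02,"dy": -0.22,"dz": -0.8,"wx": 0,"wy": 0,"wz": 0},{"claw": 0.75,"dx": -0.02,"dy": -0.22,"dz": -0.98,"wx": 0,"wy": 0,"wz": 0},{"claw": 0.75,"dx": -0.02,"dy": -0.22,"dz": -0.98,"wx": 0,"wy": 0,"wz": 0},{"claw": 0.75,"dx": -0.02,"dy": -0.22,"dz": -0.98,"wx": 0,"wy": 0,"wz": 0}]'

```text
clock: 29.25
ee_pos: [375.1, -282.2, 42.2]
orientation: [[-1.0, -0.001, 0.001], [-0.001, 1.0, -0.001], [-0.001, -0.001, -1.0]]
ft_force: [-0.3, -0.2, 0.2]
grip_width: 0.365
grip_force: 12.0
```

send_rows --targets '[{"claw": 0.75,"dx": 0,"dy": 0,"dz": -0.1,"wx": 0,"wy": 0,"wz": 0},{"claw": 0.75,"dx": 0,"dy": 0,"dz": -0.17,"wx": 0,"wy": 0,"wz": 0},{"claw": 0.75,"dx": 0,"dy": 0,"dz": -0.22,"wx": 0,"wy": 0,"wz": 0},{"claw": 0.75,"dx": 0,"dy": 0,"dz": -0.22,"wx": 0,"wy": 0,"wz": 0},{"claw": 0.75,"dx": 0,"dy": 0,"dz": -0.22,"wx": 0,"wy": 0,"wz": 0},{"claw": 0.75,"dx": 0,"dy": 0,"dz": -0.22,"wx": 0,"wy": 0,"wz": 0}]'

```text
clock: 30.0
ee_pos: [374.5, -281.6, 23.7]
orientation: [[-1.0, -0.001, 0.0], [-0.001, 1.0, -0.0], [-0.0, -0.0, -1.0]]
ft_force: [-0.3, 0.5, -0.4]
grip_width: 0.364
grip_force: 12.0
```

Bottom is at about 8 mm; lowering the last 4 mm, with a small y correction.

send_rows --targets '[{"claw": 0.75,"dx": 0,"dy": 0.01,"dz": -0.02,"wx": 0,"wy": 0,"wz": 0},{"claw": 0.75,"dx": 0,"dy": 0.01,"dz": -0.04,"wx": 0,"wy": 0,"wz": 0},{"claw": 0.75,"dx": 0,"dy": 0.01,"dz": -0.05,"wx": 0,"wy": 0,"wz": 0},{"claw": 0.75,"dx": 0,"dy": 0.01,"dz": -0.05,"wx": 0,"wy": 0,"wz": 0},{"claw": 0.75,"dx": 0,"dy": 0.01,"dz": -0.05,"wx": 0,"wy": 0,"wz": 0},{"claw": 0.75,"dx": 0,"dy": 0.01,"dz": -0.05,"wx": 0,"wy": 0,"wz": 0}]'

```text
clock: 30.75
ee_pos: [374.4, -280.6, 19.5]
orientation: [[-1.0, -0.001, 0.0], [-0.001, 1.0, 0.0], [-0.0, 0.0, -1.0]]
ft_force: [-0.8, -0.4, -0.5]
grip_width: 0.366
grip_force: 12.0
```

send_rows --targets '[{"claw": 0.75,"dx": 0,"dy": 0,"dz": -0.008,"wx": 0,"wy": 0,"wz": 0},{"claw": 0.75,"dx": 0,"dy": 0,"dz": -0.008,"wx": 0,"wy": 0,"wz": 0},{"claw": 0.75,"dx": 0,"dy": 0,"dz": -0.008,"wx": 0,"wy": 0,"wz": 0},{"claw": 0.75,"dx": 0,"dy": 0,"dz": -0.008,"wx": 0,"wy": 0,"wz": 0}]'

```text
clock: 31.25
ee_pos: [374.4, -280.6, 19.4]
orientation: [[-1.0, -0.001, -0.0], [-0.001, 1.0, 0.0], [0.0, 0.0, -1.0]]
ft_force: [-2.3, 3.1, 7.0]
grip_width: 0.364
grip_force: 12.0
```

send_rows --targets '[{"claw": 0.4,"dx": 0,"dy": 0,"dz": 0,"wx": 0,"wy": 0,"wz": 0},{"claw": 0.4,"dx": 0,"dy": 0,"dz": 0,"wx": 0,"wy": 0,"wz": 0},{"claw": 0.4,"dx": 0,"dy": 0,"dz": 0,"wx": 0,"wy": 0,"wz": 0},{"claw": 0.4,"dx": 0,"dy": 0,"dz": 0.3,"wx": 0,"wy": 0,"wz": 0},{"claw": 0.4,"dx": 0,"dy": 0,"dz": 0.8,"wx": 0,"wy": 0,"wz": 0},{"claw": 0.4,"dx": 0,"dy": 0,"dz": 1,"wx": 0,"wy": 0,"wz": 0}]'

```text
clock: 32.0
ee_pos: [375.4, -281.7, 101.0]
orientation: [[-1.0, -0.001, 0.003], [-0.001, 1.0, -0.003], [-0.003, -0.003, -1.0]]
ft_force: [-0.4, 1.3, 0.0]
grip_width: 0.597
grip_force: 0.0
```

send_rows --targets '[{"claw": 0,"dx": 0.2,"dy": 0.4,"dz": 0.2,"wx": 0,"wy": 0,"wz": 0},{"claw": 0,"dx": 0.53,"dy": 1,"dz": 0.3,"wx": 0,"wy": 0,"wz": 0},{"claw": 0,"dx": 0.53,"dy": 1,"dz": 0.3,"wx": 0,"wy": 0,"wz": 0}]'

```text
clock: 32.38
ee_pos: [418.1, -198.1, 122.9]
orientation: [[-1.0, -0.005, 0.001], [-0.005, 1.0, 0.0], [-0.001, 0.0, -1.0]]
ft_force: [-0.6, -1.2, 0.2]
grip_width: 0.855
grip_force: 0.0
```

send_rows --targets '[{"claw": 0,"dx": 0.3,"dy": 0.5,"dz": 0,"wx": 0,"wy": 0,"wz": 0},{"claw": 0,"dx": 0.53,"dy": 1,"dz": 0,"wx": 0,"wy": 0,"wz": 0},{"claw": 0,"dx": 0.53,"dy": 1,"dz": 0,"wx": 0,"wy": 0,"wz": 0},{"claw": 0,"dx": 0.53,"dy": 1,"dz": 0,"wx": 0,"wy": 0,"wz": 0},{"claw": 0,"dx": 0.53,"dy": 1,"dz": 0,"wx": 0,"wy": 0,"wz": 0}]'

```text
clock: 33.0
ee_pos: [458.6, -121.7, 122.5]
orientation: [[-1.0, 0.0, -0.001], [0.0, 1.0, -0.0], [0.001, -0.0, -1.0]]
ft_force: [0.2, 0.0, -0.9]
grip_width: 1.004
grip_force: 0.0
```

```bash
python3 - <<'E'
from h import *
s=robot.get_state();print(s['ee_pos'],np.arctan2(s['orientation'][1][1],s['orientation'][0][1]));f=grab('wrist','w12.png')
g=f['color'].max(2);r=g[150:270,240:420]
for v in range(150,270,10): print(v,''.join('#' if x<50 else '.' for x in g[v,200:440:4]))
f=grab('top');lo,dk=masks(f)
for n,sd,z in(('vial',(424,284),56),('pen',(164,233),24),('meter',(286,246),26)): print(n,ray(f,[sd],z)[0])
E
```

```text
[ 458.63651998 -121.71248382  122.52479067] 1.570329599343934
150 ............................................................
160 ............................................................
170 ............................................................
180 ...............................#########....................
190 ............................##############..................
200 ............................###############.................
210 ............................###############.................
220 ............................##############..................
230 ..............................##########....................
240 .....######......................................######.....
250 ....#######......................................########...
260 .##########......................................###########
vial [ 379.47439552 -272.49736703   56.        ]
pen [512.87809544 424.06051938  24.        ]
meter [478.34062915  91.55843056  26.        ]
```

```bash
python3 - <<'E'
from h import *
f=grab('wrist');s=robot.get_state();_,dk=masks(f);m=np.zeros_like(dk);m[150:240,290:390]=dk[150:240,290:390]
b=blob(f,m,(341,206),56,60);print(b,s['ee_pos'])
v,u=np.where(m>0);print(u.min(),u.max(),v.min(),v.max()); print(ray(f,[(341,v.max())],56))
E
```

```text
{'c': [453.5, -105.19999694824219], 'L': 50.3, 'W': 48.1, 'ang': -0.002, 'area': 1874, 'circ': [453.5, -105.2, 50.9]} [ 458.87143099 -121.47124665  122.78339534]
308 370 174 236
[[ 478.61365718 -103.2209293    56.        ]]
```

send_rows --targets '[{"claw": 0,"dx": -0.03,"dy": 0.206,"dz": 0,"wx": 0,"wy": 0,"wz": 0},{"claw": 0,"dx": -0.03,"dy": 0.206,"dz": -0.4,"wx": 0,"wy": 0,"wz": 0},{"claw": 0,"dx": -0.03,"dy": 0.206,"dz": -0.4,"wx": 0,"wy": 0,"wz": 0},{"claw": 0,"dx": -0.03,"dy": 0.206,"dz": -0.4,"wx": 0,"wy": 0,"wz": 0}]'

```text
clock: 33.65
ee_pos: [457.0, -103.8, 91.5]
orientation: [[-1.0, -0.001, 0.0], [-0.001, 1.0, -0.0], [-0.0, -0.0, -1.0]]
ft_force: [-1.1, -0.2, -0.2]
grip_width: 1.0
grip_force: 0.0
```

```bash
python3 - <<'E'
from h import *
f=grab('wrist','w13.png');s=robot.get_state();_,dk=masks(f)
for v in range(150,320,10): print(v,''.join('#' if x else '.' for x in dk[v,200:440:4]))
print(s['ee_pos'])
E
```

```text
150 ............................................................
160 ............................................................
170 ............................................................
180 ............................................................
190 .........................#########..........................
200 ......................###############.......................
210 .....................#################......................
220 .....................#################......................
230 .....................#################......................
240 .....######...........###############............######.....
250 ....#######.............###########..............########...
260 .##########......................................###########
270 ###########.......................................##########
280 ..........#.................#..#.#....#....#................
290 ............................................................
300 ..#.#....#.#.###..##..####.###..#.#.###.######..#..##.......
310 ######................................................######
[ 457.43244836 -104.13862188   91.93774687]
```

Jar cap spans columns 284–352, centred between the fingers (244 and 396). Descending and gripping.

send_rows --targets '[{"claw": 0,"dx": -0.01,"dy": 0,"dz": -0.3,"wx": 0,"wy": 0,"wz": 0},{"claw": 0,"dx": -0.01,"dy": 0,"dz": -0.6,"wx": 0,"wy": 0,"wz": 0},{"claw": 0,"dx": -0.01,"dy": 0,"dz": -0.9,"wx": 0,"wy": 0,"wz": 0},{"claw": 0,"dx": -0.01,"dy": 0,"dz": -0.9,"wx": 0,"wy": 0,"wz": 0},{"claw": 0,"dx": -0.01,"dy": 0,"dz": -0.9,"wx": 0,"wy": 0,"wz": 0},{"claw": 0,"dx": -0.01,"dy": 0,"dz": -0.9,"wx": 0,"wy": 0,"wz": 0}]'

```text
clock: 34.45
ee_pos: [457.2, -104.6, 20.3]
orientation: [[-1.0, -0.001, 0.002], [-0.001, 1.0, -0.001], [-0.002, -0.001, -1.0]]
ft_force: [-0.2, -0.1, 0.1]
grip_width: 0.999
grip_force: 0.0
```

send_rows --targets '[{"claw": 0.3,"dx": 0,"dy": 0,"dz": 0,"wx": 0,"wy": 0,"wz": 0},{"claw": 0.6,"dx": 0,"dy": 0,"dz": 0,"wx": 0,"wy": 0,"wz": 0},{"claw": 0.6,"dx": 0,"dy": 0,"dz": 0,"wx": 0,"wy": 0,"wz": 0},{"claw": 0.6,"dx": 0,"dy": 0,"dz": 0,"wx": 0,"wy": 0,"wz": 0},{"claw": 0.6,"dx": 0,"dy": 0,"dz": 0,"wx": 0,"wy": 0,"wz": 0}]' --squeeze 15

```text
clock: 35.08
ee_pos: [455.9, -104.1, 18.8]
orientation: [[-1.0, -0.001, -0.0], [-0.001, 1.0, -0.0], [0.0, -0.0, -1.0]]
ft_force: [-0.7, 1.0, 0.4]
grip_width: 0.575
grip_force: 15.0
```

send_rows --targets '[{"claw": 0.6,"dx": 0,"dy": 0,"dz": 0.3,"wx": 0,"wy": 0,"wz": 0},{"claw": 0.6,"dx": 0,"dy": 0,"dz": 0.8,"wx": 0,"wy": 0,"wz": 0},{"claw": 0.6,"dx": 0,"dy": 0,"dz": 1,"wx": 0,"wy": 0,"wz": 0},{"claw": 0.6,"dx": 0,"dy": 0,"dz": 1,"wx": 0,"wy": 0,"wz": 0}]'

```text
clock: 35.58
ee_pos: [456.8, -104.5, 99.6]
orientation: [[-1.0, -0.001, 0.002], [-0.001, 1.0, -0.001], [-0.002, -0.001, -1.0]]
ft_force: [0.7, 0.2, -1.9]
grip_width: 0.571
grip_force: 15.0
```

send_rows --targets '[{"claw": 0.6,"dx": 0.4,"dy": -0.1,"dz": 0.2,"wx": 0,"wy": 0,"wz": 0},{"claw": 0.6,"dx": 1,"dy": -0.2,"dz": 0.2,"wx": 0,"wy": 0,"wz": 0},{"claw": 0.6,"dx": 1,"dy": -0.2,"dz": 0.2,"wx": 0,"wy": 0,"wz": 0}]'

```text
clock: 35.95
ee_pos: [537.1, -120.3, 112.3]
orientation: [[-1.0, -0.001, -0.002], [-0.001, 1.0, 0.001], [0.002, 0.001, -1.0]]
ft_force: [-0.3, 0.1, -2.4]
grip_width: 0.573
grip_force: 15.0
```

send_rows --targets '[{"claw": 0.6,"dx": 0.5,"dy": -0.1,"dz": 0,"wx": 0,"wy": 0,"wz": 0},{"claw": 0.6,"dx": 1,"dy": -0.3,"dz": 0,"wx": 0,"wy": 0,"wz": 0},{"claw": 0.6,"dx": 1,"dy": -0.3,"dz": 0,"wx": 0,"wy": 0,"wz": 0},{"claw": 0.6,"dx": 1,"dy": -0.3,"dz": 0,"wx": 0,"wy": 0,"wz": 0},{"claw": 0.6,"dx": 1,"dy": -0.3,"dz": 0,"wx": 0,"wy": 0,"wz": 0}]'

```text
clock: 36.58
ee_pos: [614.5, -143.5, 114.2]
orientation: [[-1.0, -0.001, -0.002], [-0.001, 1.0, 0.001], [0.002, 0.001, -1.0]]
ft_force: [-0.3, 0.9, -1.1]
grip_width: 0.569
grip_force: 15.0
```

```bash
python3 - <<'E'
from h import *
f=grab('wrist','w14.png');s=robot.get_state();_,dk=masks(f)
for v in range(130,300,10): print(v,''.join('#' if x else '.' for x in dk[v,120:440:4]))
print(s['ee_pos'])
E
```

```text
130 ................................................................................
140 .............................#..................................................
150 ................................................................................
160 ................................................................................
170 ........................##########..............................................
180 ......................###############...........................................
190 .....................#################..........................................
200 .....................#################..........................................
210 .......................##############...........................................
220 .........................##########.............................................
230 .............................................##########.........................
240 ..................................#####..##################..#####..............
250 ..########################.......############################.#####.......######
260 ###########################....######################################.....######
270 #######################.....############################################.....###
280 ######################........................................................##
290 ######################........................................................##
[ 614.86804843 -143.66267697  114.67073715]
```

View pics/w14.png

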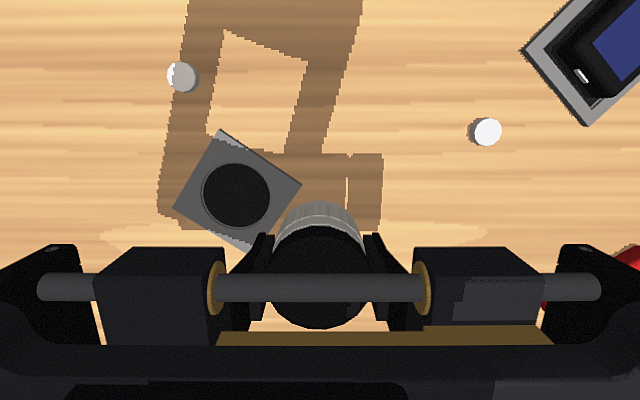

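The jar tray's recess is centred near (236,195); the held jar's cap spans about columns 264–372, lower edge at row 329.

```bash
python3 - <<'E'
from h import *
f=grab('wrist');s=robot.get_state();_,dk=masks(f);m=np.zeros_like(dk);m[150:232,180:290]=dk[150:232,180:290]
e=np.array(s['ee_pos'])
for z in(4,7): print(blob(f,m,(236,195),z,60))
z=e[2]-18.8+56;print(e,ray(f,[(319,329),(319,200)],z)-e, ray(f,[(319,200)],e[2]-18.8)-e)
E
```

```text
{'c': [613.5, -217.60000610351562], 'L': 59.8, 'W': 59.5, 'ang': -0.105, 'area': 2775, 'circ': [613.5, -217.8, 60.6]}
{'c': [612.5999755859375, -216.8000030517578], 'L': 59.2, 'W': 58.8, 'ang': -0.105, 'area': 2714, 'circ': [612.6, -217.0, 59.9]}
[ 615.18429731 -143.78160162  114.9831728 ] [[ 22.30098561   0.77827426  37.2       ]
 [-42.11364063   0.72735094  37.2       ]] [[-25.11284576   0.90425294 -18.8       ]]
```

send_rows --targets '[{"claw": 0.6,"dx": 0.01,"dy": -0.4,"dz": 0,"wx": 0,"wy": 0,"wz": 0},{"claw": 0.6,"dx": 0.01,"dy": -0.937,"dz": 0,"wx": 0,"wy": 0,"wz": 0},{"claw": 0.6,"dx": 0.01,"dy": -0.937,"dz": -0.4,"wx": 0,"wy": 0,"wz": 0},{"claw": 0.6,"dx": 0.01,"dy": -0.937,"dz": -0.85,"wx": 0,"wy": 0,"wz": 0},{"claw": 0.6,"dx": 0.01,"dy": -0.937,"dz": -0.85,"wx": 0,"wy": 0,"wz": 0},{"claw": 0.6,"dx": 0.01,"dy": -0.937,"dz": -0.85,"wx": 0,"wy": 0,"wz": 0},{"claw": 0.6,"dx": 0.01,"dy": -0.937,"dz": -0.85,"wx": 0,"wy": 0,"wz": 0}]'

```text
clock: 37.55
ee_pos: [618.3, -219.6, 49.4]
orientation: [[-1.0, -0.001, 0.003], [-0.001, 1.0, -0.002], [-0.003, -0.002, -1.0]]
ft_force: [0.4, -0.8, -1.0]
grip_width: 0.57
grip_force: 15.0
```

send_rows --targets '[{"claw": 0.6,"dx": 0,"dy": 0,"dz": -0.1,"wx": 0,"wy": 0,"wz": 0},{"claw": 0.6,"dx": 0,"dy": 0,"dz": -0.17,"wx": 0,"wy": 0,"wz": 0},{"claw": 0.6,"dx": 0,"dy": 0,"dz": -0.22,"wx": 0,"wy": 0,"wz": 0},{"claw": 0.6,"dx": 0,"dy": 0,"dz": -0.22,"wx": 0,"wy": 0,"wz": 0},{"claw": 0.6,"dx": 0,"dy": 0,"dz": -0.22,"wx": 0,"wy": 0,"wz": 0},{"claw": 0.6,"dx": 0,"dy": 0,"dz": -0.22,"wx": 0,"wy": 0,"wz": 0},{"claw": 0.6,"dx": 0,"dy": 0,"dz": -0.22,"wx": 0,"wy": 0,"wz": 0}]'

```text
clock: 38.42
ee_pos: [616.9, -219.2, 29.5]
orientation: [[-1.0, -0.001, 0.0], [-0.001, 1.0, -0.0], [-0.0, -0.0, -1.0]]
ft_force: [0.8, 0.2, -1.9]
grip_width: 0.57
grip_force: 15.0
```

Bottom at about 10.7 mm; lowering another 6.5 mm.

send_rows --targets '[{"claw": 0.6,"dx": -0.01,"dy": 0,"dz": -0.03,"wx": 0,"wy": 0,"wz": 0},{"claw": 0.6,"dx": -0.01,"dy": 0,"dz": -0.06,"wx": 0,"wy": 0,"wz": 0},{"claw": 0.6,"dx": -0.01,"dy": 0,"dz": -0.08,"wx": 0,"wy": 0,"wz": 0},{"claw": 0.6,"dx": -0.01,"dy": 0,"dz": -0.08,"wx": 0,"wy": 0,"wz": 0},{"claw": 0.6,"dx": -0.01,"dy": 0,"dz": -0.08,"wx": 0,"wy": 0,"wz": 0},{"claw": 0.6,"dx": -0.01,"dy": 0,"dz": -0.08,"wx": 0,"wy": 0,"wz": 0},{"claw": 0.6,"dx": -0.01,"dy": 0,"dz": -0.08,"wx": 0,"wy": 0,"wz": 0}]'

```text
clock: 39.3
ee_pos: [616.0, -219.1, 22.9]
orientation: [[-1.0, -0.001, -0.0], [-0.001, 1.0, -0.0], [0.0, -0.0, -1.0]]
ft_force: [-0.4, 1.1, 0.5]
grip_width: 0.571
grip_force: 15.0
```

send_rows --targets '[{"claw": 0.6,"dx": 0,"dy": 0,"dz": -0.006,"wx": 0,"wy": 0,"wz": 0},{"claw": 0.6,"dx": 0,"dy": 0,"dz": -0.006,"wx": 0,"wy": 0,"wz": 0},{"claw": 0.6,"dx": 0,"dy": 0,"dz": -0.006,"wx": 0,"wy": 0,"wz": 0}]'

```text
clock: 39.67
ee_pos: [616.0, -219.1, 22.9]
orientation: [[-1.0, -0.001, -0.0], [-0.001, 1.0, -0.0], [0.0, -0.0, -1.0]]
ft_force: [-2.5, 1.7, 6.0]
grip_width: 0.567
grip_force: 15.0
```

send_rows --targets '[{"claw": 0.1,"dx": 0,"dy": 0,"dz": 0,"wx": 0,"wy": 0,"wz": 0},{"claw": 0.1,"dx": 0,"dy": 0,"dz": 0,"wx": 0,"wy": 0,"wz": 0},{"claw": 0.1,"dx": 0,"dy": 0,"dz": 0,"wx": 0,"wy": 0,"wz": 0},{"claw": 0.1,"dx": 0,"dy": 0,"dz": 0,"wx": 0,"wy": 0,"wz": 0},{"claw": 0.1,"dx": 0,"dy": 0,"dz": 0.3,"wx": 0,"wy": 0,"wz": 0},{"claw": 0.1,"dx": 0,"dy": 0,"dz": 0.8,"wx": 0,"wy": 0,"wz": 0},{"claw": 0.1,"dx": 0,"dy": 0,"dz": 1,"wx": 0,"wy": 0,"wz": 0}]'

```text
clock: 40.55
ee_pos: [617.5, -219.8, 105.2]
orientation: [[-1.0, -0.001, 0.004], [-0.001, 1.0, -0.002], [-0.004, -0.002, -1.0]]
ft_force: [-0.8, -0.1, 0.1]
grip_width: 0.899
grip_force: 0.0
```

send_rows --targets '[{"claw": 0.1,"dx": -0.4,"dy": 0.4,"dz": 0.5,"wx": 0,"wy": 0,"wz": 0},{"claw": 0.1,"dx": -0.6,"dy": 1,"dz": 1,"wx": 0,"wy": 0,"wz": 0},{"claw": 0.1,"dx": -0.6,"dy": 1,"dz": 1,"wx": 0,"wy": 0,"wz": 0},{"claw": 0.1,"dx": -0.6,"dy": 1,"dz": 1,"wx": 0,"wy": 0,"wz": 0}]'

```text
clock: 41.05
ee_pos: [567.9, -139.1, 181.9]
orientation: [[-1.0, -0.002, -0.0], [-0.002, 1.0, -0.0], [0.0, -0.0, -1.0]]
ft_force: [0.2, -0.3, 0.4]
grip_width: 0.903
grip_force: 0.0
```

send_rows --targets '[{"claw": 0.1,"dx": 0,"dy": 0.5,"dz": 0,"wx": 0,"wy": 0,"wz": 0},{"claw": 0.1,"dx": 0,"dy": 1,"dz": 0,"wx": 0,"wy": 0,"wz": 0},{"claw": 0.1,"dx": 0,"dy": 1,"dz": 0,"wx": 0,"wy": 0,"wz": 0},{"claw": 0.1,"dx": 0,"dy": 1,"dz": 0,"wx": 0,"wy": 0,"wz": 0}]'

```text
clock: 41.55
ee_pos: [567.6, -60.0, 180.8]
orientation: [[-1.0, -0.001, -0.002], [-0.001, 1.0, -0.0], [0.002, -0.0, -1.0]]
ft_force: [-0.4, 0.1, 0.1]
grip_width: 0.901
grip_force: 0.0
```

```bash
python3 - <<'E'
from h import *
print(robot.get_state()['ee_pos'])
f=grab('top','top2.png');lo,dk=masks(f);c=f['color']
old=cv2.imread('pics/top1.png')[:,:,::-1]
d=(np.abs(c.astype(int)-old).max(2)>25)
# recesses and bystanders: dropper, decoys changed?
for n,(u,v) in dict(dropper=(237,190),green=(238,284),yellow=(222,309),gpen=(303,113),rpen=(273,165)).items(): print(n,'changed px',int(d[v-14:v+14,u-14:u+14].sum()))
print('meter',blob(f,dk,(286,246),26,40),'pen',blob(f,lo,(164,233),7,40))
for n,(u,v) in dict(vial=(424,284),jar=(399,196),pen=(164,233)).items():
    print(n);
    for y in range(v-20,v+20,2): print(''.join('#' if x<45 else '+' if x<110 else '.' for x in c[y,u-22:u+22].max(1)))
E
```

```text
[567.59656353 -59.96507157 180.8179539 ]
dropper changed px 0
green changed px 0
yellow changed px 0
gpen changed px 0
rpen changed px 0
meter {'c': [476.8999938964844, 95.4000015258789], 'L': 102.7, 'W': 67.5, 'ang': -0.715, 'area': 6318, 'circ': [477.0, 95.6, 121.3]} pen {'c': [512.4000244140625, 431.20001220703125], 'L': 143.3, 'W': 52.2, 'ang': 0.474, 'area': 7025, 'circ': [511.2, 433.5, 150.5]}
vial
............................................
............................................
............................................
............................................
........+++++++++++++++++++++++++++.........
........+++++++++++++++++++++++++++.........
........+++++++++++++++++++++++++++.........
........++++++++###+++#####++++++++.........
........+++++++##+++#++++++++++++++.........
........++++++##+++#+++++++++++++++.........
........#+++++##+++#+++++++++++++++.........
........#+++++###++++++++++++++++++.........
........#++++++####+#++++++++++++++.........
........#+++++++########+++++++++++.........
........++++++++++++###+++++++++++..........
........+++++++++
[... 1315 characters left out ...]
##+++++#.................
......+++++#......++###++++#................
.......++++++......+###+++++#+..............
........++++++.++++.++##+++++#..............
.........++++#+.++++.++##+++++#+............
..........++++++.++...++##+++++#............
..........+++++++......+###+++++#...........
...........+++++#+......+####++++#..........
............+++++#+......+####++++#.........
..............++++#+......++###++++#........
...............++++#.......+####++++#.......
................++++#....+++####+++++#......
.................++++++++++++####+++++#.....
..................++++#+++++++####++++##....
...................+++#+++....+####+++++#...
....................+++++++########+++++++..
```

```bash
python3 -c "
from bench import robot
print(robot.finish_job())"
```

```text
the job is handed in; nothing more can be done
None
```

I put the meter, pen, vial and jar each in its matching tray, setting each down to floor contact before letting go, and handed the job in at about 42 s; the dropper and look-alikes show no change in the top view, where the arm partly hid the jar.

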